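Load slide boxes into a gravity magazine

ROBOT

A 6-joint arm with a two-finger parallel gripper is mounted at the origin on a cart in front of the work surface, level with it; the furniture and walls round the work are solid. World frame = base frame: x ahead of the robot, y to its left, z up, the work surface at z = 0. Lengths are in m, angles in rad, forces in N, time in s.
With the tool pointing down it reaches from about 0.275 to 0.75 m from the base axis. Payload 10.2 kg.
Tool frame: the origin (TCP) lies between the finger pads; the fingertips stand manip.tips_ahead ahead of it and the grasp point (between the pads) is the TCP (manip.tips_ahead is the distance from the TCP to the fingertips, in m); x points along the fingers, y is the direction in which the jaws open and shut, and the axes are right-handed (so a half turn about x gives the same grasp; the last joint's range is limited). The gripper opens to 85 mm and grips with 20 to 120 N. Pads are 22 mm wide; open, the fingers measure 114 mm over their backs; the gripper's body (76 mm by 85 mm) begins 54 mm behind the grasp point. The pads swing forward as they close: fully open they stand 13 mm farther back than shut.
Start: joints at [0.914, 0.313, 1.498, -0, 1.331, -0.223], TCP at [0.221, 0.476, 0.213] pointing down, gripper open.
Joint ranges: [-2.94, 2.94], [-0.97, 2.17], [0.19, 2.56], [-1.23, 4.37], [0.02, 3.11], [-2.88, 2.88]. Speed limits (rad/s): [2.39, 2.39, 3.01, 3.14, 3.14, 3.14].

INTERFACE

Orientations are given as a 3x3 rotation matrix whose columns are the frame's x, y, z axes.
In Python, from cell import manip, eyes, workorder gives the robot as it stands.
- The arm moves only by the tool jog_arm, never from a script. Its argument "increments" is a list of rows, each an object of numbers: "tx", "ty", "tz": the shift along the tool's x, y, z in cm; "yaw": the turn about the tool's x in rad; "jaw": the finger opening in cm, from 0 to 8.54. In form: [{"tx": .., "ty": .., "tz": .., "yaw": .., "jaw": ..}, ...]. A call has 1 to 20 rows; each row is the pose to reach, as a shift and turn from the pose measured when the call began, along the tool's axes at that moment; what a row does not reach only later rows make up. A row lasts 1/12 s, in which the tool goes at most 41.7 mm and 7.16 degrees, less where a joint would pass 70% of its speed; a pose out of reach is approached as far as the arm can. A call with a gripper value outside its range is refused whole. The fingers move at their own pace and stop on an object; "squeeze" is the grip in N (left out, the last holds). Time passes only in rows, so rows that repeat a pose let the fingers close. It gives the time, the measured TCP pose, the force and the opening at its end, in the units of the state.
- manip.get_obs(): the state, without advancing time (a new reading comes with each control period).
- eyes.grab_frame(name): name is "scene" or "top" or "wrist"; returns a dict with "frame" (400x640x3 uint8, blue, green, red), "depth" (400x640 float32, m along the optical axis (not along the pixel's ray), 0 where there is no reading), "fx", "fy", "cx", "cy" (pixels), "rvec" (rotation vector, rad) and "tvec" (3), from world to camera coordinates, as OpenCV has them. Camera axes: x right, y down, z forward; pixel columns grow to the right and rows downward; lengths in m; the calibration is good to about 2 mm. The wrist camera is an equidistant fisheye: a pixel r from the principal point sees the ray r / f radians off the axis. A picture is of the moment at which its call begins.
- workorder.finish_job(): hands the job in, once; it reports no verdict.
Trained networks look in the newest picture that a camera, given by its name, has taken for a name from the list of things; names that differ only in an ending like _2 or _b are one class to them, and where a whole thing is asked for, a point or a joint stands for the part that bears it (a point fixed in the world has none). Each returns a list of dicts, best first, with "conf" (0 to 1); they miss things now and then, are a little off and sometimes report something else, mostly with a low value. They report only what shows in the picture. A call takes as long as a camera call. They do not tell look-alikes from the thing itself.
- eyes.recognise(camera, label): "rect" ([left, top, right, bottom] in pixels, round what is visible of it).
- eyes.landmark_of(camera, label): "xy" ([column, row] in pixels: a listed point, or the origin of a listed thing).
The state is a dict: "time_s": time; "joint_positions": joint angles; "dq": joint speeds; "tau": joint torques, N m; "ee_pos": TCP position; "tool_rot": TCP orientation; "wrist_force": force on the tool from outside, world axes, zero at the start; "moment": the same for the moment, N m; "gripper_width": opening from 0.0 (shut) to 1.0 (fully open).
Only numpy, scipy, OpenCV 4.12 (cv2) and the standard library are available. Lean on these libraries where they do the work, as an engineer would, in place of code of your own. Each camera call takes 0.05 s, during which the arm holds its last target.

TASK

Load both boxes of glass slides into the sloping gravity magazine by pushing them one at a time along its raised deck and over the sill, lengthwise, so that they slide down the tube and lie end to end on the stop at the bottom. Slide the boxes on the deck, do not lift them, and leave the beaker and the bottle beside the magazine where they stand.

Things in the scene. Friction and masses are not known exactly. Their poses are not given: they have to be found in the camera images.
- magazine: fixed aluminium stand: level loading deck on legs, sloping tube leading down from its end. Origin on the bench, right below the middle of the sill (deck edge where the tube begins). x level, from deck to tube (push direction); y level, across, toward the open deck and the robot; z up. Deck top 185 mm up, x -200 to 0, y -26 to 164 mm; 4 mm lip along y 162; rear edge open. Tube ends at x 165 mm.
- fence (a point): middle of the deck fence's face, at deck height (magazine x -100, y -20 mm). The fence, 22 mm high, runs along magazine x from -200 to +20 mm; its face looks to +y and is in line with the tube's inner wall, so a box swept against it has its centre at magazine y -3 mm and is in line with the tube.
- guide (a point): rear tip of the flared guide on the other side of the tube's mouth, at deck height (magazine x -28, y 35 mm). The guide, 5 mm thick and 22 mm high, runs from here to magazine x 12, y 24 mm.
- tube: sloping rectangular tube of the magazine, inside 40 mm wide, 37 high, 45 degrees down. Origin mid-sill at deck height; x down the slope on its floor, y as magazine, z square to the floor. Stop at x 225 mm. Open on top for 65 mm, then two roof lips with a slot between. A box whose middle is pushed past the sill tips and slides down by itself. Seated centres: x 182 (first), 96 mm (second).
- slide_box_1_center (a point): green-and-white card box of slides, 35 wide, 86 long, 29 mm high, 0.13 kg, flat on the deck, free to slide; the two are alike. Point: its centre, half-way up; x across, y along its length, z up. Start: length within 0.2 rad of magazine x (either way round), centre 85-115 mm before the sill; one box near the fence (magazine y 8-16 mm), one away from it (105-115 mm), either which.
- slide_box_2_center (a point): green-and-white card box of slides, 35 wide, 86 long, 29 mm high, 0.13 kg, flat on the deck, free to slide; the two are alike. Point: its centre, half-way up; x across, y along its length, z up. Start: length within 0.2 rad of magazine x (either way round), centre 85-115 mm before the sill; one box near the fence (magazine y 8-16 mm), one away from it (105-115 mm), either which.
- beaker_center (a point): bystander: grey plastic beaker, 65 mm across, 76 mm high, on the bench in the corner between deck and tube, on the robot's side; this point is its centre, half-way up.
- bottle_center (a point): bystander: white reagent bottle with a cap, 60 mm across, 120 mm high, on the bench beside the tube, on the robot's side; this point is its centre, half-way up.
Things that resemble listed ones, but are neither listed nor needed, are in the scene too. What is shaped like the part that bears slide_box_1_center but blue or purple is not meant.

How it is judged:
By the outcome, as a careful person would: the job done as asked, in the order asked, and still so for the second after the job is handed in, with the robot touching nothing.
It also fails if it takes over 56 s, if anything falls off the work surface, if the arm or the gripper's body presses on something with over 40 N, if the wrist force passes 120 N, or if a joint passes its speed limit or range.

## Working session

There is one attempt and no reset: what is moved stays moved. The work goes in short steps, Python scripts to look and compute and a tool call to move; the robot and the scene stay as the last step left them, time stands still between calls to the robot, and variables do not carry over. Pictures are saved under pics/ and viewed, and the job is handed in when it is done.

Besides the shell and the picture viewer there is one more tool, called by a JSON object that holds its "op" and its "data", one argument or row to a line. jog_arm: Moves the arm, as the interface text tells. Its arguments: {"type":"object","properties":{"increments":{"type":"array"},"squeeze":{"type":"number"}},"required":["increments"]}

```bash
mkdir -p pics; ls
cat > h.py <<'E'
import numpy as np,cv2
from cell import manip,eyes,workorder
def grab(n,save=None):
    f=eyes.grab_frame(n)
    if save: cv2.imwrite(f'pics/{save}.png',f['frame'])
    return f
def deproj(f,u,v,d):
    R=cv2.Rodrigues(np.array(f['rvec'],float))[0];t=np.array(f['tvec'],float).ravel()
    p=np.array([(u-f['cx'])/f['fx']*d,(v-f['cy'])/f['fy']*d,d])
    return R.T@(p-t)
def onz(f,u,v,z):
    a=deproj(f,u,v,0.);b=deproj(f,u,v,1.)
    return a+(b-a)*(z-a[2])/(b[2]-a[2])
def proj(f,P):
    return cv2.projectPoints(np.array(P,float).reshape(-1,3),np.array(f['rvec'],float),np.array(f['tvec'],float),np.array([[f['fx'],0,f['cx']],[0,f['fy'],f['cy']],[0,0,1.]]),None)[0].reshape(-1,2)
E
python3 - <<'E'
from h import *
np.set_printoptions(precision=4,suppress=True)
o=manip.get_obs();print(o);print(manip.tips_ahead)
for n in ['top','scene']:
    f=grab(n,n+'0')
    print(n,f['fx'],f['cx'],f['rvec'],f['tvec'])
    for l in ['magazine','fence','guide','tube','slide_box_1_center','beaker_center','bottle_center']:
        for r in eyes.landmark_of(n,l)[:4]:
            u,v=r['xy'];d=f['depth'][int(v),int(u)]
            print(l,r, deproj(f,u,v,d))
E
```

```text
pics
{'time_s': 0.0, 'joint_positions': array([ 0.9136,  0.3135,  1.4984,  0.    ,  1.331 , -0.2234]), 'dq': array([-0.0001,  0.001 ,  0.0028, -0.0006, -0.0026,  0.0007]), 'tau': array([ -0.0003, -41.2271, -25.9736,  -0.0002,   0.0042,  -0.    ]), 'ee_pos': array([0.2205, 0.4761, 0.2123]), 'tool_rot': array([[-0.0008,  0.4203,  0.9074],
       [-0.001 ,  0.9074, -0.4203],
       [-1.    , -0.0013, -0.0003]]), 'wrist_force': array([-0.6927, -0.84  ,  0.7044]), 'moment': array([ 0.045 , -0.0005, -0.0068]), 'gripper_width': 1.0049814601996825}
0.019
top 362.84424178099266 315.0431484951608 [ 2.192  -2.185   0.0157] [-0.0875  0.5733  1.0111]
magazine {'xy': [311.5, 197.3], 'conf': 0.94} [ 0.573  -0.0819  0.1848]
magazine {'xy': [342.5, 245.5], 'conf': 0.5} [ 0.4637 -0.1529  0.2128]
fence {'xy': [349.9, 185.8], 'conf': 0.77} [ 0.5984 -0.1699  0.2055]
guide {'xy': [315.5, 207.2], 'conf': 0.67} [ 0.5499 -0.0914  0.1867]
tube {'xy': [306.8, 189.0], 'conf': 0.68} [ 0.5927 -0.0706  0.1801]
slide_box_1_center {'xy': [355.4, 196.9], 'conf': 0.93} [ 0.5728 -0.1817  0.2132]
slide_box_1_center {'xy
[... 360 characters left out ...]
0676 0.1201]
scene 364.36790786300725 321.4490515886317 [ 2.3209 -0.764   0.2989] [-0.5035  0.2949  0.7646]
fence {'xy': [359.3, 209.7], 'conf': 0.72} [ 0.5727 -0.1973  0.2148]
guide {'xy': [321.3, 193.7], 'conf': 0.9} [ 0.5521 -0.0981  0.1877]
guide {'xy': [302.5, 221.1], 'conf': 0.71} [ 0.4648 -0.154   0.2148]
tube {'xy': [331.3, 180.0], 'conf': 0.85} [ 0.5969 -0.0757  0.1848]
slide_box_1_center {'xy': [381.8, 326.2], 'conf': 0.67} [ 0.5188 -0.3576  0.0273]
slide_box_1_center {'xy': [411.0, 262.8], 'conf': 0.65} [ 0.6806 -0.285   0.0261]
slide_box_1_center {'xy': [349.8, 212.0], 'conf': 0.6} [ 0.5543 -0.19    0.2136]
bottle_center {'xy': [259.9, 192.7], 'conf': 0.94} [0.4827 0.0691 0.0883]
```

Run:
```python
import cv2
a=cv2.imread('pics/top0.png')[120:290,220:430];cv2.imwrite('pics/top0c.png',cv2.resize(a,None,fx=3.5,fy=3.5,interpolation=cv2.INTER_CUBIC))
a=cv2.imread('pics/scene0.png')[120:350,220:450];cv2.imwrite('pics/scene0c.png',cv2.resize(a,None,fx=2.6,fy=2.6,interpolation=cv2.INTER_CUBIC))
```

```text
(no output)
```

View pics/top0c.png

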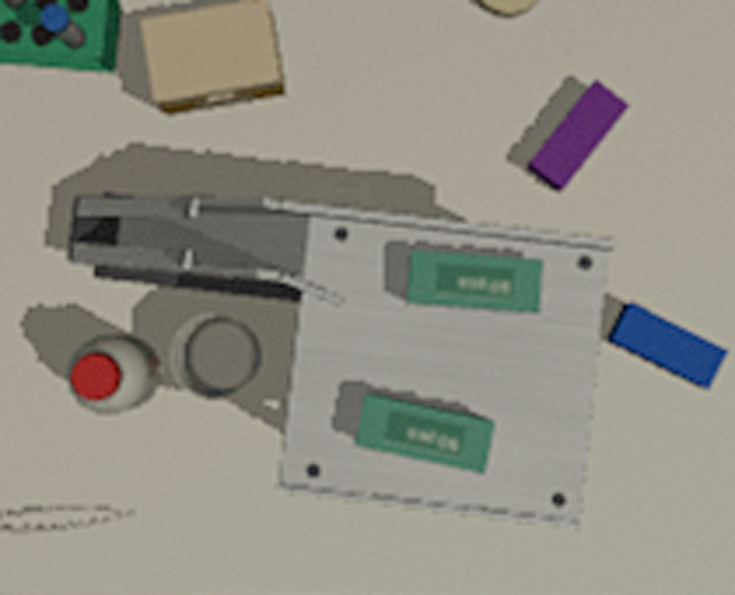

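View pics/scene0c.png

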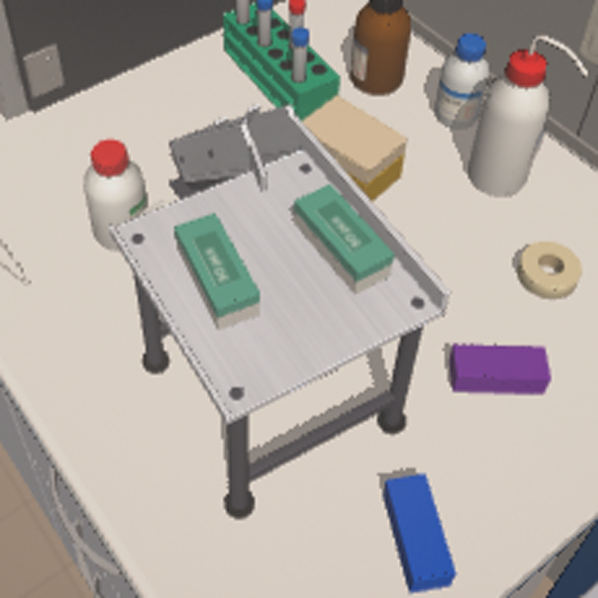

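View pics/top0.png

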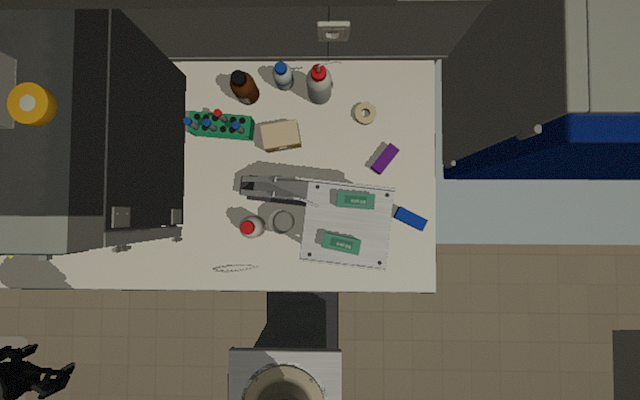

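The two green boxes on the deck are at top-image px (356,200) and (341,243). The purple (384,158) and blue (410,218) ones on the bench are decoys: wrong colour and height. Next I'll fit the deck and box poses from depth.

```bash
cat >> h.py <<'E'
def cloud(f):
    d=f['depth'];v,u=np.mgrid[0:d.shape[0],0:d.shape[1]]
    R=cv2.Rodrigues(np.array(f['rvec'],float))[0];t=np.array(f['tvec'],float).ravel()
    p=np.stack([(u-f['cx'])/f['fx']*d,(v-f['cy'])/f['fy']*d,d],-1)
    return (p-t)@R, d>0
def boxes(f):
    """green box tops by colour -> list of (center xy, yaw of long axis, size)"""
    hsv=cv2.cvtColor(f['frame'],cv2.COLOR_BGR2HSV)
    P,ok=cloud(f)
    m=ok&(hsv[...,0]>65)&(hsv[...,0]<95)&(hsv[...,1]>70)&(abs(P[...,0]-.52)<.14)&(P[...,1]>-.33)&(P[...,1]<.15)
    n,l,s,c=cv2.connectedComponentsWithStats(m.astype(np.uint8))
    out=[]
    for i in range(1,n):
        if s[i,4]<30: continue
        q=P[l==i]; z=np.median(q[:,2])
        # colour-region rect via pixels on plane
        cs=np.argwhere(l==i)[:,::-1]
        q2=np.array([onz(f,u,v,z)[:2] for u,v in cs])
        r=cv2.minAreaRect((q2*1000).astype(np.float32))
        out.append((np.array(r[0])/1000,q2.mean(0),r[1],r[2],z,s[i,4]))
    return out
E
python3 - <<'E'
from h import *
np.set_printoptions(precision=4,suppress=True)
for n in ['top','scene']:
    f=grab(n);P,ok=cloud(f)
    m=ok&(abs(P[...,2]-.185)<.006)&(abs(P[...,0]-.52)<.16)&(abs(P[...,1]+.18)<.17)
    k,l,s,c=cv2.connectedComponentsWithStats(m.astype(np.uint8));i=1+np.argmax(s[1:,4]);q=P[l==i]
    r=cv2.minAreaRect((q[:,:2]*1000).astype(np.float32));print(n,len(q),np.median(q[:,2]),r);print(cv2.boxPoints(r))
    for b in boxes(f):print(b)
E
```

```text
top 5651 0.18400525866731354 ((507.5469665527344, -161.22581481933594), (205.53518676757812, 184.4457550048828), 83.53987121582031)
[[ 404.3471 -252.9647]
 [ 587.6217 -273.717 ]
 [ 610.7468  -69.4869]
 [ 427.4722  -48.7346]]
(array([ 0.5662, -0.1809]), array([ 0.5664, -0.18  ]), (83.80413818359375, 32.6393928527832), 85.935302734375, np.float64(0.2128020519435476), np.int32(480))
(array([ 0.4692, -0.1492]), array([ 0.4696, -0.1487]), (83.22074890136719, 33.48981475830078), 78.04536437988281, np.float64(0.2125987154960553), np.int32(496))
scene 5790 0.18490047139148225 ((511.5940246582031, -136.8624267578125), (257.20068359375, 189.77716064453125), 84.55279541015625)
[[ 404.9261 -255.8744]
 [ 593.8463 -273.8896]
 [ 618.262   -17.8505]
 [ 429.3418    0.1648]]
(array([ 0.5637, -0.1842]), array([ 0.564 , -0.1853]), (88.9732437133789, 37.13056564331055), 85.83738708496094, np.float64(0.21333802915919273), np.int32(542))
(array([ 0.4669, -0.1521]), array([ 0.4669, -0.1535]), (89.17865753173828, 34.46027374267578), 77.84391784667969, np.float64(0.2135555207922392), np.int32(554))
```

```bash
cat > fit.py <<'E'
from h import *
from scipy.optimize import minimize
np.set_printoptions(precision=4,suppress=True)
data=[]
for n in ['top','scene']:
    f=grab(n,n+'_f');P,ok=cloud(f)
    roi=(abs(P[...,0]-.52)<.16)&(P[...,1]<.0)&(P[...,1]>-.33)
    m=ok&(P[...,2]>.178)&(P[...,2]<.23)&roi
    data.append((n,f,m))
def T(p,Q):
    c,s=np.cos(p[2]),np.sin(p[2]);Q=np.asarray(Q,float)
    return np.c_[p[0]+c*Q[:,0]-s*Q[:,1],p[1]+s*Q[:,0]+c*Q[:,1],Q[:,2]]
polys=[[(-.2,-.026,.185),(.006,-.026,.18),(.006,.026,.18),(0,.026,.185),(0,.164,.185),(-.2,.164,.185)],
 [(-.2,-.026,.207),(.02,-.026,.207),(.02,-.02,.207),(-.2,-.02,.207)],[(-.2,-.026,.185),(.02,-.026,.185),(.02,-.026,.207),(-.2,-.026,.207)],[(-.2,-.026,.185),(-.2,-.02,.185),(-.2,-.02,.207),(-.2,-.026,.207)],
 [(-.2,.162,.189),(0,.162,.189),(0,.164,.189),(-.2,.164,.189)]]
def ren(p,f):
    im=np.zeros((400*4,640*4),np.uint8)
    for q in polys:
        uv=proj(f,T(p,q)); cv2.fillPoly(im,[np.round((uv+.5)*4*16).astype(int)],255,shift=4)
    return cv2.resize(im,(640,400),interpolation=cv2.INTER_AREA)/255.
def cost(p,D): return sum(np.abs(ren(p,f)-m).sum() for n,f,m in D)
if __name__=='__main__':
  for D in ([data[0]],[data[1]],data):
    best=None
    r=minimize(cost,[.587,-.075,np.radians(84)],args=(D,),method='Nelder-Mead',options=dict(initial_simplex=[[.587,-.075,1.466],[.595,-.075,1.466],[.587,-.068,1.466],[.587,-.075,1.5]],xatol=1e-5,fatol=.1))
    p=r.x;print(p,np.degrees(p[2]),r.fun)
    for n,f,m in D:
        for b in boxes(f):
            c,s=np.cos(p[2]),np.sin(p[2]);d=b[0]-p[:2];print(n,'box mag',c*d[0]+s*d[1],-s*d[0]+c*d[1],b[3]-np.degrees(p[2]))
  for n,f,m in data:
    im=cv2.resize(f['frame'],None,fx=4,fy=4,interpolation=cv2.INTER_CUBIC)
    for q in polys+[[(-.028,.035,.185),(.012,.024,.185)],[(.165,-.02,.02),(.165,.02,.02)]]:
        cv2.polylines(im,[np.round((proj(f,T(p,q))+.5)*4).astype(int)],True,(0,0,255),1)
    cv2.imwrite(f'pics/{n}_ov.png',im[500:1100,900:1700] if n=='top' else im[560:1160,980:1780])
E
python3 fit.py
```

```text
[ 0.5901 -0.0718  1.4595] 83.62506956241509 267.65882352941173
top box mag -0.11107842377959598 0.01162097834864075 2.310210283776314
top box mag -0.09034752811614224 0.11152297090078696 -5.579689923743217
[ 0.5893 -0.0727  1.4605] 83.67843489743666 402.25098039215686
scene box mag -0.11377666398657643 0.013148472782732847 2.472947548852403
scene box mag -0.09234590257527257 0.11305756335875092 -5.896559287085097
[ 0.5894 -0.0722  1.4624] 83.79115720476393 701.1607843137255
top box mag -0.11054248018259477 0.011306604117652976 2.1441226414274723
top box mag -0.08952207850558036 0.11114808279377761 -5.745777566092059
scene box mag -0.11430495257245663 0.013358556791066007 2.3602252415251286
scene box mag -0.09267767407516035 0.11322529168910699 -6.009281594412371
```

```bash
ls pics
```

```text
scene0.png
scene0c.png
scene_f.png
scene_ov.png
top0.png
top0c.png
top_f.png
top_ov.png
```

View pics/top_ov.png

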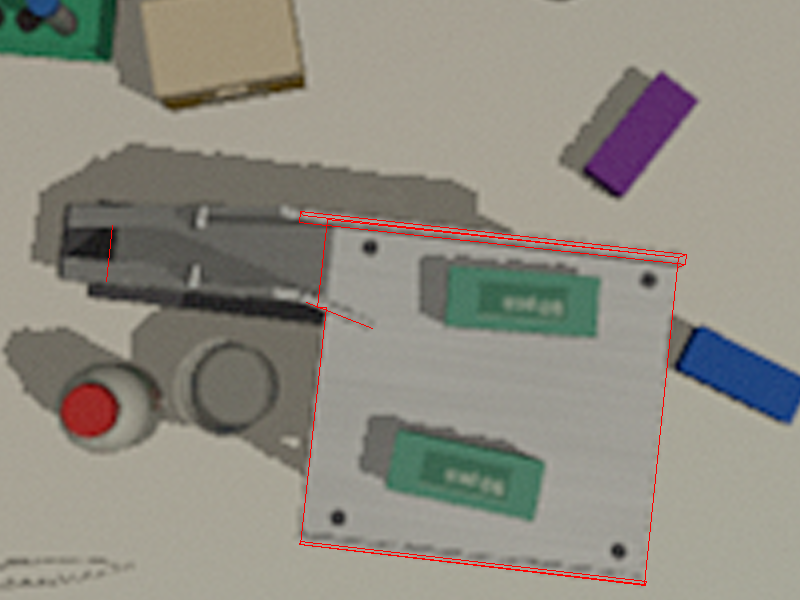

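View pics/scene_ov.png

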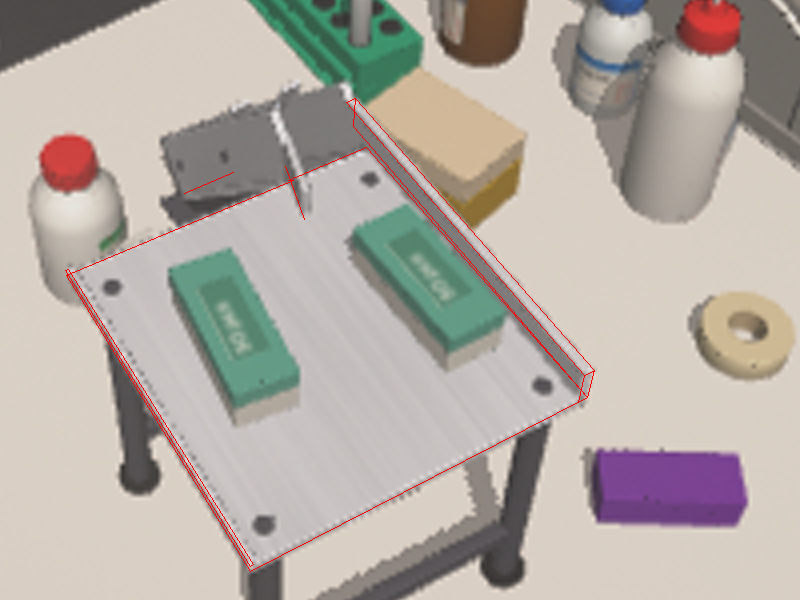

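```bash
cat >> h.py <<'E'
M=(0.5897,-0.0722,1.4610)
def m2w(x,y):
    c,s=np.cos(M[2]),np.sin(M[2]);return np.array([M[0]+c*x-s*y,M[1]+s*x+c*y])
def w2m(p):
    c,s=np.cos(M[2]),np.sin(M[2]);d=np.array(p[:2])-M[:2];return np.array([c*d[0]+s*d[1],-s*d[0]+c*d[1]])
def go(x,y,z,hd,o=None):
    """mag mm x,y ; world z mm; heading of tool y relative to mag x, deg"""
    o=o or manip.get_obs();R=np.array(o['tool_rot']);p=np.array(o['ee_pos'])
    w=np.r_[m2w(x/1e3,y/1e3),z/1e3];d=R.T@(w-p)*100
    h0=np.arctan2(R[1,1],R[0,1]);h=M[2]+np.radians(hd)
    yaw=-(h-h0);yaw=(yaw+np.pi)%(2*np.pi)-np.pi
    print('target mag',(x,y,z,hd),'tx %.2f ty %.2f tz %.2f yaw %.3f'%(*d,yaw))
def st():
    o=manip.get_obs();m=w2m(o['ee_pos'])*1e3;R=np.array(o['tool_rot'])
    print('t %.2f mag %.1f %.1f z %.1f hd %.1f F %s w %.3f q %s'%(o['time_s'],*m,o['ee_pos'][2]*1e3,np.degrees(np.arctan2(R[1,1],R[0,1])-M[2]),np.round(o['wrist_force'],1),o['gripper_width'],np.round(o['joint_positions'],2)))
E
python3 -c "
from h import *
st();go(-112,50,290,0);go(-112,50,212,0)"
```

```text
t 1.00 mag 504.8 426.9 z 212.9 hd -18.6 F [ 0.2 -0.6  0.6] w 0.998 q [ 0.91  0.31  1.5  -0.    1.33 -0.22]
target mag (-112, 50, 290, 0) tx -7.71 ty -46.47 tz 55.37 yaw -0.324
target mag (-112, 50, 212, 0) tx 0.09 ty -46.47 tz 55.37 yaw -0.324
```

{"op": "jog_arm", "data": {
  "increments": [
    {"tx": -4,"ty": 0,"tz": 0,"yaw": 0,"jaw": 4},
    {"tx": -7.7,"ty": -1.5,"tz": 1.8,"yaw": -0.05,"jaw": 4},
    {"tx": -7.7,"ty": -4,"tz": 4.8,"yaw": -0.1,"jaw": 4},
    {"tx": -7.7,"ty": -6.6,"tz": 7.9,"yaw": -0.15,"jaw": 4},
    {"tx": -7.7,"ty": -9.2,"tz": 11,"yaw": -0.2,"jaw": 4},
    {"tx": -7.7,"ty": -11.8,"tz": 14.1,"yaw": -0.25,"jaw": 4},
    {"tx": -7.7,"ty": -14.4,"tz": 17.2,"yaw": -0.324,"jaw": 4},
    {"tx": -7.7,"ty": -17,"tz": 20.3,"yaw": -0.324,"jaw": 4},
    {"tx": -7.7,"ty": -19.6,"tz": 23.4,"yaw": -0.324,"jaw": 4},
    {"tx": -7.7,"ty": -22.2,"tz": 26.5,"yaw": -0.324,"jaw": 4},
    {"tx": -7.7,"ty": -24.8,"tz": 29.6,"yaw": -0.324,"jaw": 4},
    {"tx": -7.7,"ty": -27.4,"tz": 32.7,"yaw": -0.324,"jaw": 4},
    {"tx": -7.7,"ty": -30,"tz": 35.8,"yaw": -0.324,"jaw": 4},
    {"tx": -7.7,"ty": -32.6,"tz": 38.9,"yaw": -0.324,"jaw": 4},
    {"tx": -7.7,"ty": -35.2,"tz": 42,"yaw": -0.324,"jaw": 4},
    {"tx": -7.7,"ty": -37.8,"tz": 45.1,"yaw": -0.324,"jaw": 4},
    {"tx": -7.7,"ty": -40.4,"tz": 48.2,"yaw": -0.324,"jaw": 4},
    {"tx": -7.7,"ty": -43,"tz": 51.3,"yaw": -0.324,"jaw": 4},
    {"tx": -7.7,"ty": -45.5,"tz": 54.3,"yaw": -0.324,"jaw": 4},
    {"tx": -7.7,"ty": -46.5,"tz": 55.4,"yaw": -0.324,"jaw": 4}
  ]
}}

```text
time_s: 2.67
ee_pos: [0.5288, -0.1826, 0.2888]
tool_rot: [[-0.001, 0.113, 0.994], [-0.0, 0.994, -0.113], [-1.0, -0.0, -0.001]]
wrist_force: [-0.1, 0.6, -0.4]
gripper_width: 0.471
```

```bash
python3 -c "
from h import *
st();go(-112,50,290,0);go(-112,50,210,0);go(-112,27,210,0)"
```

```text
t 2.67 mag -116.4 48.5 z 288.8 hd -0.2 F [-0.1  0.6 -0.4] w 0.471 q [-0.54  0.35  1.25 -0.    1.54 -2.  ]
target mag (-112, 50, 290, 0) tx -0.12 ty 0.44 tz -0.15 yaw -0.003
target mag (-112, 50, 210, 0) tx 7.88 ty 0.44 tz -0.15 yaw -0.003
target mag (-112, 27, 210, 0) tx 7.88 ty 0.45 tz 2.15 yaw -0.003
```

{"op": "jog_arm", "data": {
  "increments": [
    {"tx": 3,"ty": 0.4,"tz": -0.15,"yaw": 0,"jaw": 4},
    {"tx": 6,"ty": 0.4,"tz": -0.15,"yaw": 0,"jaw": 4},
    {"tx": 7.4,"ty": 0.4,"tz": -0.15,"yaw": 0,"jaw": 4},
    {"tx": 7.8,"ty": 0.4,"tz": -0.15,"yaw": 0,"jaw": 4},
    {"tx": 7.8,"ty": 0.4,"tz": -0.15,"yaw": 0,"jaw": 4}
  ]
}}

```text
time_s: 3.08
ee_pos: [0.5274, -0.1783, 0.2103]
tool_rot: [[-0.002, 0.113, 0.994], [0.0, 0.994, -0.113], [-1.0, 0.0, -0.002]]
wrist_force: [-0.4, -0.6, -0.0]
gripper_width: 0.47
```

```bash
python3 -c "
from h import *
st();f=grab('scene','s1');cv2.imwrite('pics/s1c.png',cv2.resize(f['frame'][120:320,220:450],None,fx=3,fy=3));go(-112,25,210,0)"
```

```text
t 3.08 mag -112.3 50.2 z 210.3 hd -0.2 F [-0.4 -0.6 -0. ] w 0.470 q [-0.54  0.39  1.4  -0.    1.36 -1.99]
target mag (-112, 25, 210, 0) tx 0.15 ty 0.05 tz 2.47 yaw -0.003
```

View pics/s1c.png

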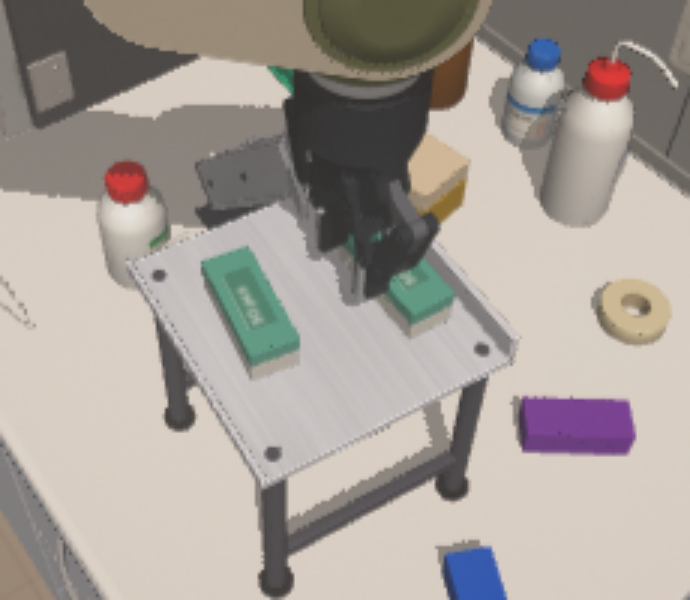

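The fingers straddle the near-fence box's long side, in the clear. Now I'll sweep slowly toward the fence.

{"op": "jog_arm", "data": {
  "increments": [
    {"tx": 0.1,"tz": 0.4},
    {"tx": 0.1,"tz": 0.8},
    {"tx": 0.1,"tz": 1.1},
    {"tx": 0.1,"tz": 1.4},
    {"tx": 0.1,"tz": 1.7},
    {"tx": 0.1,"tz": 1.9},
    {"tx": 0.1,"tz": 2.1},
    {"tx": 0.1,"tz": 2.2},
    {"tx": 0.1,"tz": 2.3},
    {"tx": 0.1,"tz": 2.3}
  ]
}}

```text
validation failed for argument at $.in...
```

```bash
python3 -c "
from h import *
st()"
```

```text
t 3.13 mag -112.5 49.7 z 211.5 hd -0.2 F [-0.4 -0.   0.9] w 0.471 q [-0.54  0.39  1.4  -0.    1.36 -1.99]
```

All keys are needed.

{"op": "jog_arm", "data": {
  "increments": [
    {"tx": 0.1,"ty": 0,"tz": 0.4,"yaw": 0,"jaw": 4},
    {"tx": 0.1,"ty": 0,"tz": 0.8,"yaw": 0,"jaw": 4},
    {"tx": 0.1,"ty": 0,"tz": 1.1,"yaw": 0,"jaw": 4},
    {"tx": 0.1,"ty": 0,"tz": 1.4,"yaw": 0,"jaw": 4},
    {"tx": 0.1,"ty": 0,"tz": 1.7,"yaw": 0,"jaw": 4},
    {"tx": 0.1,"ty": 0,"tz": 1.9,"yaw": 0,"jaw": 4},
    {"tx": 0.1,"ty": 0,"tz": 2.1,"yaw": 0,"jaw": 4},
    {"tx": 0.1,"ty": 0,"tz": 2.2,"yaw": 0,"jaw": 4},
    {"tx": 0.1,"ty": 0,"tz": 2.3,"yaw": 0,"jaw": 4},
    {"tx": 0.1,"ty": 0,"tz": 2.3,"yaw": 0,"jaw": 4}
  ]
}}

```text
time_s: 3.97
ee_pos: [0.5509, -0.1812, 0.2105]
tool_rot: [[-0.0, 0.113, 0.994], [-0.001, 0.994, -0.113], [-1.0, -0.001, -0.0]]
wrist_force: [-0.1, 0.6, 0.1]
gripper_width: 0.47
```

```bash
python3 -c "
from h import *
st()"
```

```text
t 3.97 mag -112.6 26.7 z 210.5 hd -0.2 F [-0.1  0.6  0.1] w 0.470 q [-0.52  0.44  1.33 -0.    1.38 -1.98]
```

{"op": "jog_arm", "data": {
  "increments": [
    {"tx": 0,"ty": 0,"tz": 0.1,"yaw": 0,"jaw": 4},
    {"tx": 0,"ty": 0,"tz": 0.2,"yaw": 0,"jaw": 4},
    {"tx": 0,"ty": 0,"tz": 0.2,"yaw": 0,"jaw": 4}
  ]
}}

```text
time_s: 4.22
ee_pos: [0.553, -0.1814, 0.2105]
tool_rot: [[-0.0, 0.112, 0.994], [-0.001, 0.994, -0.112], [-1.0, -0.001, -0.0]]
wrist_force: [0.1, -0.3, -0.9]
gripper_width: 0.471
```

```bash
python3 -c "
from h import *
st();f=grab('scene','s2');cv2.imwrite('pics/s2c.png',cv2.resize(f['frame'][170:270,290:420],None,fx=5,fy=5,interpolation=2))"
```

```text
t 4.22 mag -112.6 24.6 z 210.5 hd -0.2 F [ 0.1 -0.3 -0.9] w 0.471 q [-0.52  0.44  1.32 -0.    1.38 -1.98]
```

View pics/s2c.png

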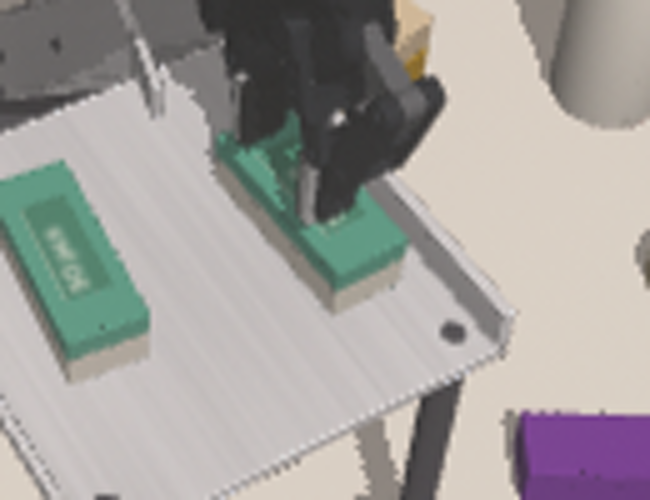

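```bash
cat > ov.py <<'E'
from h import *
import sys
def boxpts(x,y,yaw,z):
    c,s=np.cos(yaw),np.sin(yaw)
    return [np.r_[m2w((x+c*a-s*b)/1e3,(y+s*a+c*b)/1e3),z] for a,b in ((43,17.5),(-43,17.5),(-43,-17.5),(43,-17.5))]
f=grab('scene');im=cv2.resize(f['frame'],None,fx=5,fy=5,interpolation=2)
def pl(pts,col): cv2.polylines(im,[np.round((proj(f,pts)+.5)*5).astype(int)],True,col,1)
pl(boxpts(-113,12.5,.04,.214),(0,0,255));pl(boxpts(-113,-3,0,.214),(255,0,0))
o=manip.get_obs();p=np.array(o['ee_pos']);R=np.array(o['tool_rot'])
for dz in (0,.01,.02):
  for sy in(-1,1):
    pl([p+R@np.array([dz,sy*.02,a]) for a in(-.011,.011)],(0,255,255))
cv2.imwrite('pics/ov%s.png'%sys.argv[1],im[850:1350,1450:2100])
E
python3 ov.py 1
```

```text
(no output)
```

View pics/ov1.png

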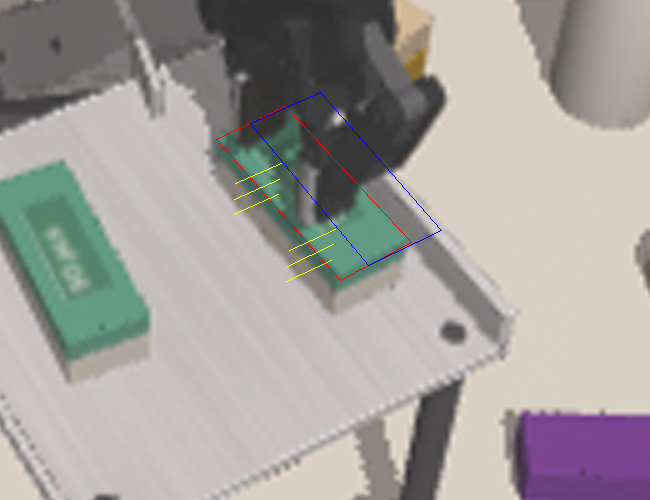

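The box hasn't moved and the fingers look higher than expected, so I'll check the fingertip height with depth.

Run:
```python
from h import *
np.set_printoptions(precision=3,suppress=True,linewidth=150)
st()
f=grab('scene');P,ok=cloud(f)
for u,v in [(352,213),(354,212),(356,210),(353,209),(353,205),(351,212),(345,198),(341,196),(356,215),(358,205)]:
    m=w2m(P[v,u])*1e3;print(u,v,f['frame'][v,u],m,P[v,u,2]*1e3)
f=grab('wrist','w1');print(f['fx'],f['cx'],f['cy'])
```

```text
t 4.32 mag -112.5 24.7 z 210.5 hd -0.2 F [ 0.8  0.1 -0.8] w 0.470 q [-0.52  0.44  1.32 -0.    1.38 -1.98]
352 213 [133 134 136] [-139.105   30.926] 234.9549213581121
354 212 [56 56 57] [-144.252   30.514] 243.12949073400654
356 210 [57 57 58] [-145.67    27.459] 248.66727358264626
353 209 [66 66 67] [-141.044   31.161] 249.00441839170838
353 205 [73 74 75] [-139.501   31.007] 258.90333888085706
351 212 [134 135 138] [-139.553   33.947] 240.2636813896545
345 198 [88 99 70] [-84.199   9.973] 212.81214844382222
341 196 [56 57 58] [-92.997  26.679] 236.71183786750652
356 215 [127 146 106] [-133.181   15.658] 213.12892426590085
358 205 [60 60 60] [-160.23    36.266] 282.96466857482426
309.70691628693146 321.3981273173805 197.77376843957774
```

View pics/w1.png

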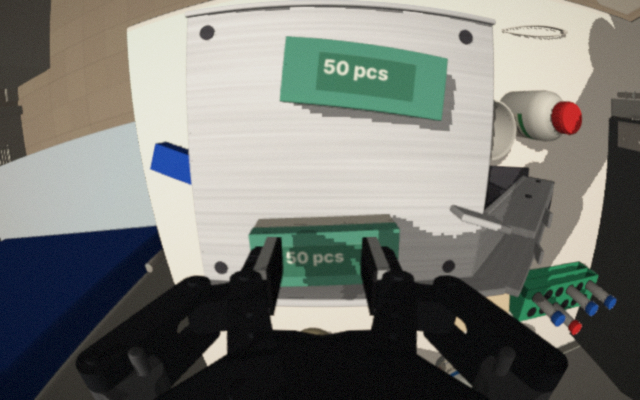

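Run:
```python
from h import *
np.set_printoptions(precision=1,suppress=True,linewidth=150)
print(manip.tips_ahead,[a for a in dir(manip) if a[0]!='_'])
f=grab('scene');P,ok=cloud(f)
for u in (350,351,352,353,354,355,356):
    for v in range(208,219):
        m=w2m(P[v,u])*1e3;print(u,v,f['frame'][v,u],m,'z %.0f'%(P[v,u,2]*1e3))
```

```text
0.019 ['PlanningError', 'get_obs', 'tips_ahead']
350 208 [106 108 109] [-136.7   35.1] z 250
350 209 [107 108 110] [-136.6   34.8] z 247
350 210 [106 108 109] [-137.5   35.2] z 245
350 211 [108 109 111] [-137.7   35.1] z 242
350 212 [108 110 112] [-137.7   34.9] z 239
350 213 [109 112 111] [-138.8   35.5] z 237
350 214 [100 107  93] [-125.4   24.8] z 214
350 215 [ 98 110  77] [-128.9   27.2] z 216
350 216 [121 140  90] [-129.1   27.1] z 213
350 217 [ 97 111  76] [-129.5   27.2] z 210
350 218 [ 91 103  73] [-131.1   28.2] z 209
351 208 [121 124 126] [-139.1   34.6] z 252
351 209 [129 129 132] [-140.2   35.2] z 251
351 210 [128 129 132] [-138.8   33.9] z 245
351 211 [129 130 132] [-137.9   32.9] z 241
351 212 [134 135 139] [-140.3   34.5] z 241
351 213 [136 137 140] [-137.9   32.4] z 235
351 214 [131 133 132] [-139.6   33.5] z 234
351 215 [109 121  90] [-127.6   23.7] z 212
351 216 [132 153  97] [-131.    26.1] z 214
351 217 [126 146  94] [-133.7   28. ] z 215
351 218 [103 117  80] [-134.9   28.7] z 214
352 208 [133 134 137] [-139.7   32.8] z 252
352 209 [133 134 136] [-140.    32.7] z
[... 1564 characters left out ...]
29.6] z 242
355 214 [108 121 101] [-130.8   16.5] z 214
355 215 [118 138  95] [-133.8   18.7] z 216
355 216 [124 143 102] [-135.4   19.6] z 215
355 217 [135 156 109] [-136.1   20. ] z 213
355 218 [132 154  97] [-139.4   22.3] z 215
356 208 [55 55 57] [-145.6   28. ] z 255
356 209 [55 56 57] [-146.2   28.2] z 253
356 210 [57 57 57] [-146.5   28.1] z 250
356 211 [61 61 62] [-145.7   27.2] z 246
356 212 [65 65 64] [-147.5   28.4] z 245
356 213 [ 98 105  96] [-144.2   25.4] z 237
356 214 [152 170 146] [-132.5   15.4] z 215
356 215 [125 145 105] [-133.2   15.7] z 213
356 216 [125 146  94] [-136.    17.6] z 214
356 217 [132 154  97] [-137.2   18.3] z 213
356 218 [132 154  98] [-139.3   19.7] z 213
```

Depth puts the fingertips at z≈232 while the TCP reads 210, so they are 18 mm over the box top. I'll back off, lower beside the box in stages, and measure the tips again.

{"op": "jog_arm", "data": {
  "increments": [
    {"tx": 0,"ty": 0,"tz": -1,"yaw": 0,"jaw": 4},
    {"tx": 0,"ty": 0,"tz": -2.2,"yaw": 0,"jaw": 4},
    {"tx": 0,"ty": 0,"tz": -2.7,"yaw": 0,"jaw": 4},
    {"tx": 0,"ty": 0,"tz": -2.7,"yaw": 0,"jaw": 4},
    {"tx": 0.7,"ty": 0,"tz": -2.7,"yaw": 0,"jaw": 4},
    {"tx": 1.4,"ty": 0,"tz": -2.7,"yaw": 0,"jaw": 4},
    {"tx": 2,"ty": 0,"tz": -2.7,"yaw": 0,"jaw": 4},
    {"tx": 2,"ty": 0,"tz": -2.7,"yaw": 0,"jaw": 4}
  ]
}}

```text
time_s: 5.13
ee_pos: [0.5256, -0.178, 0.1885]
tool_rot: [[-0.003, 0.113, 0.994], [0.001, 0.994, -0.113], [-1.0, 0.001, -0.003]]
wrist_force: [-0.2, -0.2, 0.1]
gripper_width: 0.47
```

```bash
cat > tip.py <<'E'
from h import *
import sys
st()
f=grab('scene','tip'+sys.argv[1]);P,ok=cloud(f)
o=manip.get_obs();p=np.array(o['ee_pos'])
fr=f['frame'].astype(int);grey=(fr.max(-1)-fr.min(-1)<8)
m=ok&(np.hypot(P[...,0]-p[0],P[...,1]-p[1])<.06)&(P[...,2]>.193)&grey&(fr.max(-1)<145)
z=np.sort(P[m][:,2])*1e3;print(m.sum(),z[:15].round(0))
cv2.imwrite(f'pics/tipc{sys.argv[1]}.png',cv2.resize(f['frame'][170:270,290:420],None,fx=5,fy=5,interpolation=2))
E
python3 tip.py 2
```

```text
t 5.13 mag -112.2 52.1 z 188.5 hd -0.2 F [-0.2 -0.2  0.1] w 0.470 q [-0.54  0.4   1.44 -0.    1.3  -2.  ]
2127 [194. 194. 201. 207. 208. 209. 209. 209. 211. 211. 211. 211. 211. 212.
 212.]
```

View pics/tipc2.png

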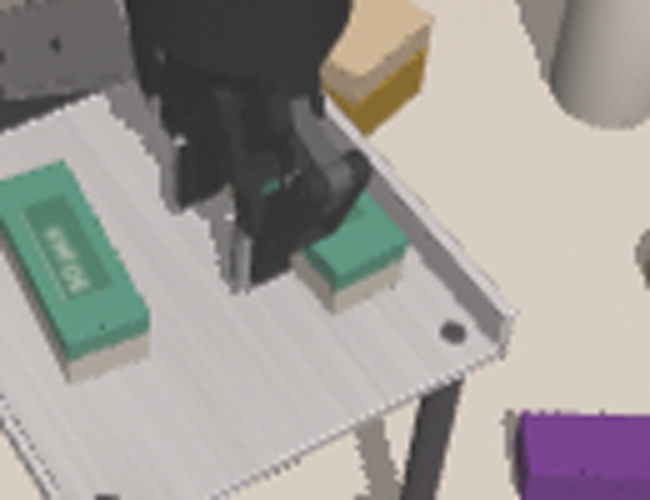

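Tips are at ≈210, with TCP 188.5, so the offset of about +21 mm holds at jaw 4. Lower another 15 mm.

{"op": "jog_arm", "data": {
  "increments": [
    {"tx": 0.5,"ty": 0,"tz": 0,"yaw": 0,"jaw": 4},
    {"tx": 1,"ty": 0,"tz": 0,"yaw": 0,"jaw": 4},
    {"tx": 1.4,"ty": 0,"tz": 0,"yaw": 0,"jaw": 4},
    {"tx": 1.5,"ty": 0,"tz": 0,"yaw": 0,"jaw": 4}
  ]
}}

```text
time_s: 5.52
ee_pos: [0.5255, -0.178, 0.1734]
tool_rot: [[-0.003, 0.112, 0.994], [0.001, 0.994, -0.112], [-1.0, 0.001, -0.003]]
wrist_force: [0.6, -0.6, -0.2]
gripper_width: 0.466
```

```bash
python3 tip.py 3;python3 -c "
from h import *
go(-112,25,172,0)"
```

```text
t 5.52 mag -112.2 52.2 z 173.4 hd -0.2 F [ 0.6 -0.6 -0.2] w 0.466 q [-0.54  0.41  1.46 -0.    1.27 -2.  ]
1997 [194. 195. 195. 195. 196. 196. 196. 197. 197. 197. 197. 197. 198. 198.
 198.]
target mag (-112, 25, 172, 0) tx 0.16 ty 0.03 tz 2.71 yaw -0.003
```

View pics/tipc3.png

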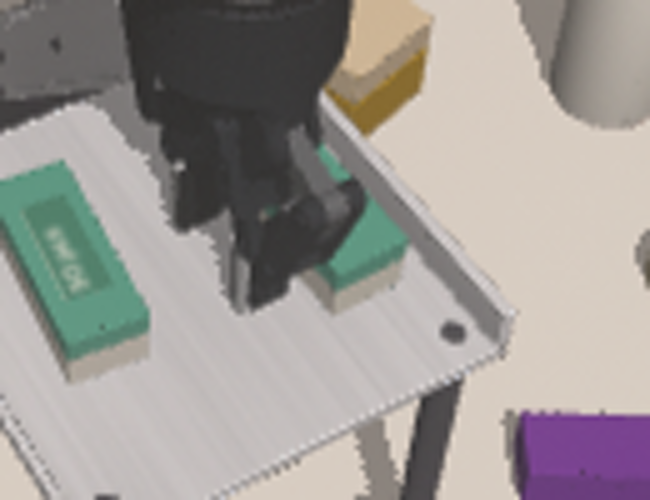

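{"op": "jog_arm", "data": {
  "increments": [
    {"tx": 0,"ty": 0,"tz": 0.5,"yaw": 0,"jaw": 4},
    {"tx": 0,"ty": 0,"tz": 0.9,"yaw": 0,"jaw": 4},
    {"tx": 0,"ty": 0,"tz": 1.2,"yaw": 0,"jaw": 4},
    {"tx": 0,"ty": 0,"tz": 1.5,"yaw": 0,"jaw": 4},
    {"tx": 0,"ty": 0,"tz": 1.8,"yaw": 0,"jaw": 4},
    {"tx": 0,"ty": 0,"tz": 2.1,"yaw": 0,"jaw": 4},
    {"tx": 0,"ty": 0,"tz": 2.3,"yaw": 0,"jaw": 4},
    {"tx": 0,"ty": 0,"tz": 2.5,"yaw": 0,"jaw": 4},
    {"tx": 0,"ty": 0,"tz": 2.5,"yaw": 0,"jaw": 4}
  ]
}}

```text
time_s: 6.32
ee_pos: [0.5508, -0.1809, 0.1735]
tool_rot: [[-0.003, 0.112, 0.994], [0.001, 0.994, -0.112], [-1.0, 0.001, -0.003]]
wrist_force: [0.5, 0.4, 0.8]
gripper_width: 0.468
```

```bash
python3 tip.py 4
```

```text
t 6.32 mag -112.3 26.8 z 173.5 hd -0.2 F [0.5 0.4 0.8] w 0.468 q [-0.52  0.47  1.38 -0.    1.3  -1.98]
2055 [194. 194. 194. 195. 196. 196. 197. 197. 197. 197. 197. 198. 198. 198.
 198.]
```

View pics/tipc4.png

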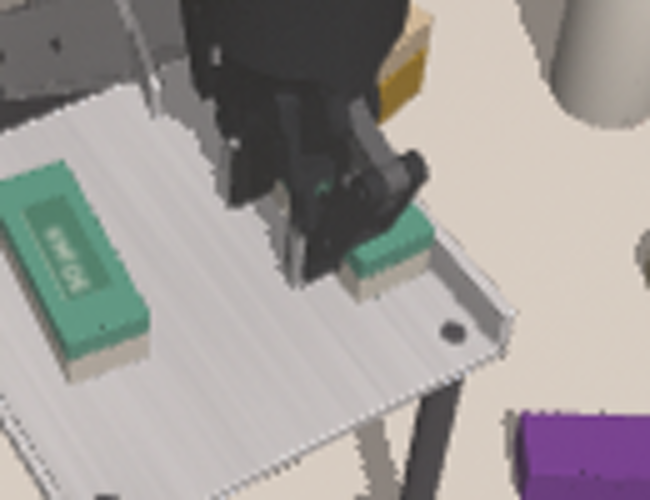

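Now the box is moving and nearly on the fence. Creep until contact.

{"op": "jog_arm", "data": {
  "increments": [
    {"tx": 0,"ty": 0,"tz": 0.1,"yaw": 0,"jaw": 4},
    {"tx": 0,"ty": 0,"tz": 0.2,"yaw": 0,"jaw": 4},
    {"tx": 0,"ty": 0,"tz": 0.2,"yaw": 0,"jaw": 4}
  ]
}}

```text
time_s: 6.62
ee_pos: [0.5525, -0.181, 0.1735]
tool_rot: [[-0.003, 0.112, 0.994], [0.001, 0.994, -0.112], [-1.0, 0.001, -0.003]]
wrist_force: [-1.9, 0.4, 0.4]
gripper_width: 0.465
```

```bash
python3 tip.py 5
```

```text
t 6.62 mag -112.2 25.0 z 173.5 hd -0.2 F [-1.9  0.4  0.4] w 0.465 q [-0.52  0.47  1.38 -0.    1.3  -1.98]
2065 [194. 194. 194. 195. 195. 195. 196. 196. 196. 197. 197. 198. 198. 198.
 198.]
```

{"op": "jog_arm", "data": {
  "increments": [
    {"tx": 0,"ty": 0,"tz": 0.1,"yaw": 0,"jaw": 4},
    {"tx": 0,"ty": 0,"tz": 0.1,"yaw": 0,"jaw": 4}
  ]
}}

```text
time_s: 6.83
ee_pos: [0.5525, -0.181, 0.1735]
tool_rot: [[-0.006, 0.112, 0.994], [0.002, 0.994, -0.112], [-1.0, 0.001, -0.006]]
wrist_force: [-8.4, 0.7, 4.5]
gripper_width: 0.464
```

```bash
python3 -c "
from h import *
st();go(-112,45,174,0);go(-112,45,260,0);go(-190,4,260,-90);go(-190,4,230,-90)"
```

```text
t 6.83 mag -112.3 25.1 z 173.5 hd -0.2 F [-8.4  0.7  4.5] w 0.464 q [-0.52  0.47  1.37 -0.    1.3  -1.97]
target mag (-112, 45, 174, 0) tx -0.04 ty 0.02 tz -1.99 yaw -0.003
target mag (-112, 45, 260, 0) tx -8.64 ty 0.03 tz -2.04 yaw -0.003
target mag (-190, 4, 260, -90) tx -8.67 ty -7.76 tz 2.08 yaw 1.568
target mag (-190, 4, 230, -90) tx -5.67 ty -7.76 tz 2.10 yaw 1.568
```

{"op": "jog_arm", "data": {
  "increments": [
    {"tx": 0,"ty": 0,"tz": -1,"yaw": 0,"jaw": 4},
    {"tx": 0,"ty": 0,"tz": -2,"yaw": 0,"jaw": 4},
    {"tx": -3,"ty": 0,"tz": -2,"yaw": 0,"jaw": 3},
    {"tx": -6,"ty": 0,"tz": -2,"yaw": 0,"jaw": 2},
    {"tx": -8.6,"ty": -0.5,"tz": -2,"yaw": 0.1,"jaw": 1},
    {"tx": -8.6,"ty": -1,"tz": -1.5,"yaw": 0.22,"jaw": 0},
    {"tx": -8.6,"ty": -2,"tz": -1,"yaw": 0.34,"jaw": 0},
    {"tx": -8.6,"ty": -3,"tz": -0.5,"yaw": 0.46,"jaw": 0},
    {"tx": -8.6,"ty": -4,"tz": 0,"yaw": 0.58,"jaw": 0},
    {"tx": -8.6,"ty": -5,"tz": 0.5,"yaw": 0.7,"jaw": 0},
    {"tx": -8.6,"ty": -6,"tz": 1,"yaw": 0.82,"jaw": 0},
    {"tx": -8.6,"ty": -6.5,"tz": 1.5,"yaw": 0.94,"jaw": 0},
    {"tx": -8.6,"ty": -7.5,"tz": 2.1,"yaw": 1.06,"jaw": 0},
    {"tx": -8.6,"ty": -7.5,"tz": 2.1,"yaw": 1.18,"jaw": 0},
    {"tx": -8.6,"ty": -7.5,"tz": 2.1,"yaw": 1.3,"jaw": 0},
    {"tx": -8.6,"ty": -7.5,"tz": 2.1,"yaw": 1.42,"jaw": 0},
    {"tx": -8.6,"ty": -7.5,"tz": 2.1,"yaw": 1.54,"jaw": 0},
    {"tx": -8.6,"ty": -7.5,"tz": 2.1,"yaw": 1.568,"jaw": 0},
    {"tx": -8.6,"ty": -7.5,"tz": 2.1,"yaw": 1.568,"jaw": 0}
  ]
}}

```text
time_s: 8.42
ee_pos: [0.5656, -0.2581, 0.2592]
tool_rot: [[-0.006, 0.994, -0.111], [0.002, -0.111, -0.994], [-1.0, -0.006, -0.001]]
wrist_force: [0.5, 0.3, 0.3]
gripper_width: 0.002
```

Run:
```python
from h import *
st();go(-188,3,200,-90);go(-188,3,180,-90)
f=grab('top','t6');o=boxes(f)
for b in o: print(w2m(b[0])*1e3,b[2],b[3]-83.7,b[5])
f=grab('scene','s6');cv2.imwrite('pics/s6c.png',cv2.resize(f['frame'][130:280,270:440],None,fx=4,fy=4,interpolation=2))
for b in boxes(f): print(w2m(b[0])*1e3,b[2],b[3]-83.7,b[5])
```

```text
t 8.42 mag -187.4 3.6 z 259.2 hd -90.1 F [0.5 0.3 0.3] w 0.002 q [-0.62  0.51  1.08 -0.    1.55 -0.5 ]
target mag (-188, 3, 200, -90) tx 5.92 ty 0.10 tz 0.06 yaw -0.001
target mag (-188, 3, 180, -90) tx 7.92 ty 0.11 tz 0.07 yaw -0.001
[-111.23270876   -3.49966612] (83.11629486083984, 32.677181243896484) 0.024922180175778408 446
[-73.10825317 109.84056378] (49.57309341430664, 33.32755661010742) -4.704142761230472 259
[-114.82933173   -1.36909899] (89.37150573730469, 36.681358337402344) -0.6210815429687528 456
[-92.93416473 113.29795021] (89.17095947265625, 34.45730972290039) -5.856059265136722 564
```

View pics/s6c.png

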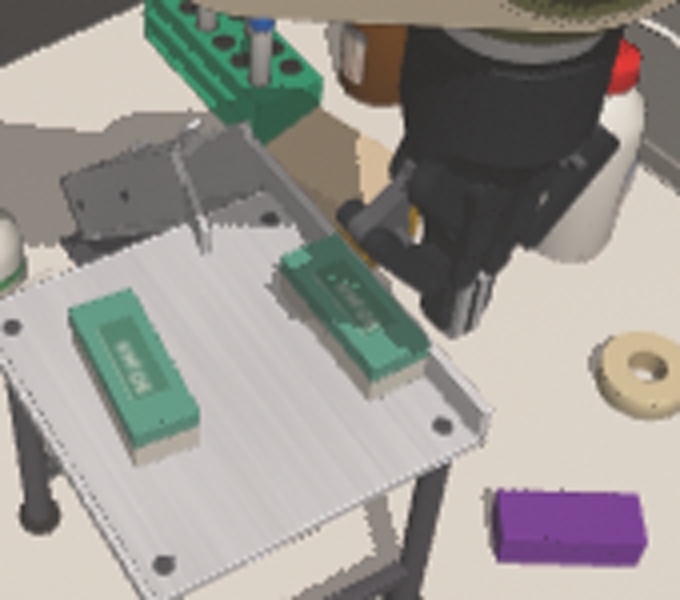

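```bash
python3 tip.py 7
python3 - <<'E'
from h import *
f=grab('scene');P,ok=cloud(f)
# finger tip px approx 270+465/4,130+325/4
for u in (384,386,388,390):
    print(u,[(v,int(P[v,u,2]*1e3),*(w2m(P[v,u])*1e3).round().astype(int)) for v in range(204,220,2)])
E
```

```text
t 8.52 mag -187.4 3.7 z 259.3 hd -89.9 F [ 0.1 -0.8 -0.5] w -0.002 q [-0.62  0.51  1.08 -0.    1.55 -0.51]
3157 [193. 193. 194. 194. 194. 194. 195. 195. 195. 195. 195. 195. 195. 196.
 196.]
384 [(204, 306, np.int64(-196), np.int64(10)), (206, 300, np.int64(-196), np.int64(9)), (208, 298, np.int64(-198), np.int64(10)), (210, 292, np.int64(-198), np.int64(9)), (212, 288, np.int64(-199), np.int64(9)), (214, 1, np.int64(-34), np.int64(-163)), (216, -1, np.int64(-38), np.int64(-161)), (218, 0, np.int64(-45), np.int64(-155))]
386 [(204, 308, np.int64(-199), np.int64(8)), (206, 303, np.int64(-199), np.int64(8)), (208, 295, np.int64(-198), np.int64(5)), (210, 291, np.int64(-199), np.int64(5)), (212, 283, np.int64(-198), np.int64(3)), (214, -1, np.int64(-35), np.int64(-170)), (216, -1, np.int64(-41), np.int64(-166)), (218, 1, np.int64(-48), np.int64(-160))]
388 [(204, 306, np.int64(-199), np.int64(4)), (206, 300, np.int64(-199), np.int64(3)), (208, 292, np.int64(-198), np.int64(1)), (210, 286, np.int64(-198), np.int64(-1)), (212, 280, np.int64(-199), np.int64(-1)), (214, 0, np.int64(-39), np.int64(-174)), (216, -1, np.int64(-44), np.int64(-170)), (218, 0, np.int64(-51), np.int64(-165))]
390 [(204, 301, np.int64(-198), np.int64(-2)), (206, 295, np.int64(-198), np.int64(-4)), (208, 290, np.int64(-199), np.int64(-4)), (210, -1, np.int64(-29), np.int64(-188)), (212, -1, np.int64(-35), np.int64(-184)), (214, 0, np.int64(-41), np.int64(-179)), (216, 1, np.int64(-48), np.int64(-173)), (218, -1, np.int64(-52), np.int64(-171))]
```

{"op": "jog_arm", "data": {
  "increments": [
    {"tx": 3,"ty": 0.1,"tz": 0.05,"yaw": 0,"jaw": 0},
    {"tx": 6,"ty": 0.1,"tz": 0.05,"yaw": 0,"jaw": 0},
    {"tx": 7,"ty": 0.1,"tz": 0.05,"yaw": 0,"jaw": 0},
    {"tx": 7.5,"ty": 0.1,"tz": 0.05,"yaw": 0,"jaw": 0},
    {"tx": 8,"ty": 0.1,"tz": 0.05,"yaw": 0,"jaw": 0},
    {"tx": 8.4,"ty": 0.1,"tz": 0.05,"yaw": 0,"jaw": 0},
    {"tx": 8.4,"ty": 0.1,"tz": 0.05,"yaw": 0,"jaw": 0}
  ]
}}

```text
time_s: 9.2
ee_pos: [0.5661, -0.2587, 0.1757]
tool_rot: [[-0.005, 0.994, -0.108], [0.001, -0.108, -0.994], [-1.0, -0.005, -0.001]]
wrist_force: [-0.5, -0.3, 0.5]
gripper_width: 0.001
```

Run:
```python
from h import *
st();go(-160,3,175,-90);go(-50,2,175,-90)
f=grab('scene','s8');cv2.imwrite('pics/s8c.png',cv2.resize(f['frame'][130:280,270:440],None,fx=4,fy=4,interpolation=2))
```

```text
t 9.20 mag -187.9 3.0 z 175.7 hd -89.9 F [-0.5 -0.3  0.5] w 0.001 q [-0.62  0.56  1.23 -0.    1.36 -0.51]
target mag (-160, 3, 175, -90) tx 0.07 ty 0.00 tz -2.79 yaw 0.001
target mag (-50, 2, 175, -90) tx 0.08 ty 0.12 tz -13.79 yaw 0.001
```

View pics/s8c.png

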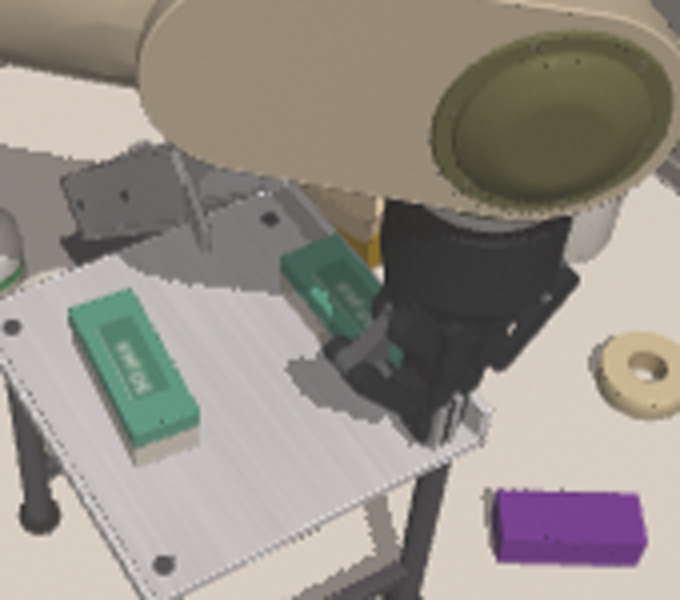

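{"op": "jog_arm", "data": {
  "increments": [
    {"tx": 0,"ty": 0,"tz": -0.7,"yaw": 0,"jaw": 0},
    {"tx": 0,"ty": 0,"tz": -1.3,"yaw": 0,"jaw": 0},
    {"tx": 0,"ty": 0,"tz": -1.7,"yaw": 0,"jaw": 0},
    {"tx": 0,"ty": 0,"tz": -2.1,"yaw": 0,"jaw": 0},
    {"tx": 0,"ty": 0,"tz": -2.5,"yaw": 0,"jaw": 0},
    {"tx": 0,"ty": 0.05,"tz": -3,"yaw": 0,"jaw": 0},
    {"tx": 0,"ty": 0.05,"tz": -3.6,"yaw": 0,"jaw": 0},
    {"tx": 0,"ty": 0.05,"tz": -4.2,"yaw": 0,"jaw": 0},
    {"tx": 0,"ty": 0.05,"tz": -4.8,"yaw": 0,"jaw": 0},
    {"tx": 0,"ty": 0.05,"tz": -5.4,"yaw": 0,"jaw": 0},
    {"tx": 0,"ty": 0.1,"tz": -6,"yaw": 0,"jaw": 0},
    {"tx": 0,"ty": 0.1,"tz": -6.6,"yaw": 0,"jaw": 0},
    {"tx": 0,"ty": 0.1,"tz": -7.2,"yaw": 0,"jaw": 0},
    {"tx": 0,"ty": 0.1,"tz": -7.8,"yaw": 0,"jaw": 0},
    {"tx": 0,"ty": 0.1,"tz": -8.4,"yaw": 0,"jaw": 0},
    {"tx": 0,"ty": 0.1,"tz": -8.4,"yaw": 0,"jaw": 0}
  ]
}}

```text
time_s: 10.58
ee_pos: [0.5765, -0.1739, 0.176]
tool_rot: [[-0.005, 0.994, -0.107], [0.002, -0.107, -0.994], [-1.0, -0.005, -0.001]]
wrist_force: [-0.0, 0.0, -0.4]
gripper_width: -0.004
```

Run:
```python
from h import *
st()
f=grab('scene','s9');cv2.imwrite('pics/s9c.png',cv2.resize(f['frame'][130:280,270:440],None,fx=4,fy=4,interpolation=2))
```

```text
t 10.58 mag -102.5 2.0 z 176.0 hd -89.9 F [-0.   0.  -0.4] w -0.004 q [-0.49  0.51  1.3  -0.    1.33 -0.38]
```

View pics/s9c.png

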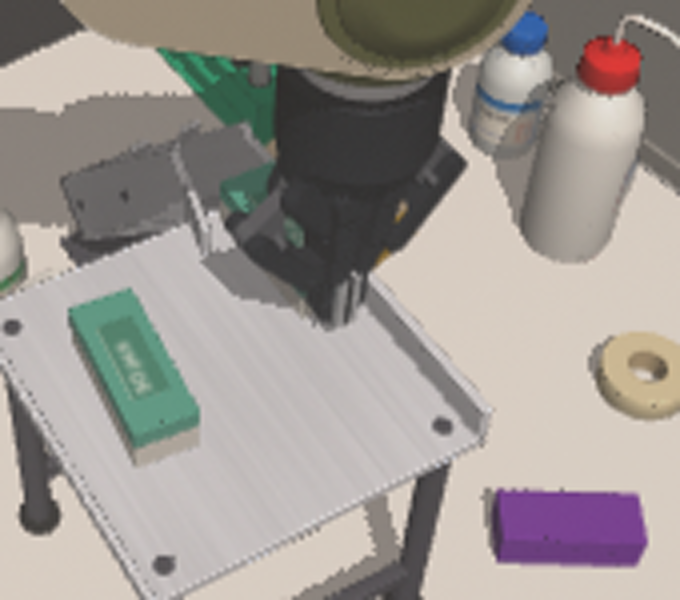

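Run:
```python
from h import *
f=grab('scene');P,ok=cloud(f);fr=f['frame'].astype(int)
c,s=np.cos(M[2]),np.sin(M[2]);X=P[...,0]-M[0];Y=P[...,1]-M[1]
mx=(c*X+s*Y)*1e3;my=(-s*X+c*Y)*1e3;z=P[...,2]*1e3
g=ok&(fr.max(-1)<110)&(fr.max(-1)-fr.min(-1)<12)&(mx>-150)&(mx<-55)&(z>195)&(z<300)
for a in range(-40,70,10):
    q=g&(my>a)&(my<a+10)
    if q.sum()>3: i=np.argsort(z[q])[:5];print(a,q.sum(),z[q][i].round(),mx[q][i].round())
```

```text
-40 65 [247. 248. 250. 250. 251.] [-115. -115. -114. -116. -116.]
-30 32 [242. 243. 246. 246. 246.] [-115. -116. -116. -117. -116.]
-20 54 [206. 208. 209. 213. 217.] [-111. -109. -111. -110. -110.]
-10 137 [202. 205. 208. 210. 212.] [-114. -114. -114. -111. -110.]
0 83 [201. 201. 201. 204. 204.] [-111. -114. -111. -111. -114.]
10 204 [196. 196. 198. 200. 200.] [-72. -75. -91. -82. -79.]
20 80 [239. 242. 243. 244. 244.] [-115. -116. -115. -117. -115.]
30 56 [245. 245. 246. 248. 249.] [-116. -115. -116. -116. -115.]
40 96 [256. 257. 258. 260. 261.] [-117. -117. -115. -115. -116.]
50 82 [269. 272. 272. 273. 275.] [-115. -116. -115. -115. -116.]
60 29 [280. 281. 282. 282. 283.] [-115. -110.  -99. -114. -103.]
```

Knuckles clear the guide (z>239 against 207). Continue the push over the sill.

{"op": "jog_arm", "data": {
  "increments": [
    {"tx": 0,"ty": 0,"tz": -0.5,"yaw": 0,"jaw": 0},
    {"tx": 0,"ty": 0,"tz": -1.1,"yaw": 0,"jaw": 0},
    {"tx": 0,"ty": 0,"tz": -1.7,"yaw": 0,"jaw": 0},
    {"tx": 0,"ty": 0,"tz": -2.3,"yaw": 0,"jaw": 0},
    {"tx": 0,"ty": 0,"tz": -2.9,"yaw": 0,"jaw": 0},
    {"tx": 0,"ty": 0,"tz": -3.5,"yaw": 0,"jaw": 0},
    {"tx": 0,"ty": 0,"tz": -4.1,"yaw": 0,"jaw": 0},
    {"tx": 0,"ty": 0,"tz": -4.6,"yaw": 0,"jaw": 0},
    {"tx": 0,"ty": 0,"tz": -5.1,"yaw": 0,"jaw": 0},
    {"tx": 0,"ty": 0,"tz": -5.5,"yaw": 0,"jaw": 0},
    {"tx": 0,"ty": 0,"tz": -5.5,"yaw": 0,"jaw": 0}
  ]
}}

```text
time_s: 11.6
ee_pos: [0.5824, -0.1194, 0.1761]
tool_rot: [[-0.005, 0.994, -0.107], [0.002, -0.107, -0.994], [-1.0, -0.005, -0.001]]
wrist_force: [0.4, 0.1, -0.1]
gripper_width: -0.004
```

Run:
```python
from h import *
st()
f=grab('scene','s10');a=cv2.resize(f['frame'][130:250,250:400],None,fx=3,fy=3,interpolation=2)
f=grab('top','t10');b=cv2.resize(f['frame'][150:250,220:350],None,fx=3.46,fy=3.6,interpolation=2)[:360]
cv2.imwrite('pics/s10c.png',np.vstack([a,b[:240]]) if 0 else np.vstack([cv2.resize(a,(450,300)),cv2.resize(b,(450,300))]))
```

```text
t 11.60 mag -47.7 2.1 z 176.1 hd -89.9 F [ 0.4  0.1 -0.1] w -0.004 q [-0.4   0.5   1.33 -0.    1.32 -0.29]
```

View pics/s10c.png

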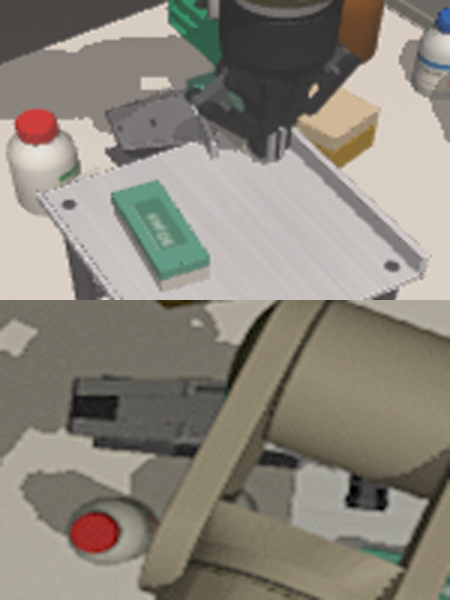

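```bash
python3 -c "
from h import *
f=grab('wrist','w11')"
```

```text
(no output)
```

View pics/w11.png

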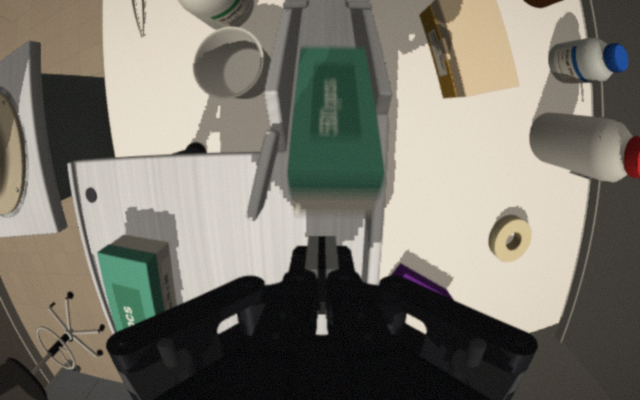

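The wrist view shows the box (335,130) centred in the mouth and blurred, so it is beginning to tip. Follow a little further.

{"op": "jog_arm", "data": {
  "increments": [
    {"tx": 0,"ty": 0,"tz": 0,"yaw": 0,"jaw": 0},
    {"tx": 0,"ty": 0,"tz": 0,"yaw": 0,"jaw": 0},
    {"tx": 0,"ty": 0,"tz": 0,"yaw": 0,"jaw": 0},
    {"tx": 0,"ty": 0,"tz": 0,"yaw": 0,"jaw": 0}
  ]
}}

```text
time_s: 12.08
ee_pos: [0.5823, -0.1203, 0.1759]
tool_rot: [[-0.005, 0.994, -0.108], [0.001, -0.108, -0.994], [-1.0, -0.005, -0.001]]
wrist_force: [0.5, 0.8, -0.1]
gripper_width: 0.002
```

```bash
python3 -c "
from h import *
f=grab('wrist','w12');st()"
```

```text
t 12.13 mag -48.7 2.1 z 175.9 hd -89.9 F [ 0.2  0.1 -0.1] w 0.000 q [-0.4   0.5   1.33 -0.    1.32 -0.29]
```

View pics/w12.png

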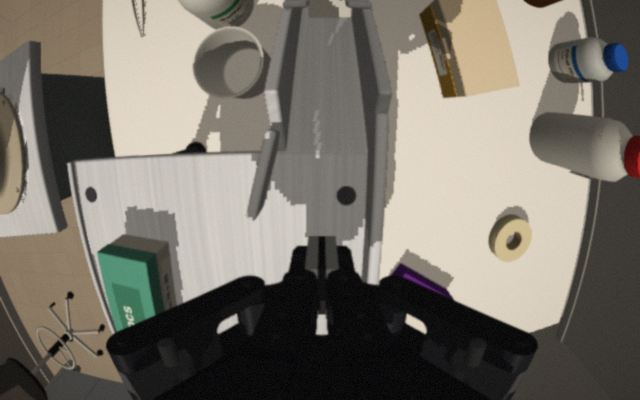

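Box 1 has gone down the tube. Next is the far box.

```bash
python3 -c "
from h import *
st();go(-93,151,250,0);go(-93,151,173,0)"
```

```text
t 12.13 mag -48.7 2.1 z 175.9 hd -89.9 F [ 0.2  0.1 -0.1] w 0.000 q [-0.4   0.5   1.33 -0.    1.32 -0.29]
target mag (-93, 151, 250, 0) tx -7.33 ty -14.93 tz 4.40 yaw -1.569
target mag (-93, 151, 173, 0) tx 0.37 ty -14.89 tz 4.41 yaw -1.569
```

{"op": "jog_arm", "data": {
  "increments": [
    {"tx": -3,"ty": 0,"tz": 0,"yaw": 0,"jaw": 0},
    {"tx": -6,"ty": 0,"tz": 0,"yaw": 0,"jaw": 0},
    {"tx": -7.3,"ty": -1,"tz": 0.4,"yaw": -0.12,"jaw": 1},
    {"tx": -7.3,"ty": -2.5,"tz": 0.8,"yaw": -0.24,"jaw": 2},
    {"tx": -7.3,"ty": -4,"tz": 1.2,"yaw": -0.36,"jaw": 3},
    {"tx": -7.3,"ty": -5.5,"tz": 1.6,"yaw": -0.48,"jaw": 4},
    {"tx": -7.3,"ty": -7,"tz": 2,"yaw": -0.6,"jaw": 4},
    {"tx": -7.3,"ty": -8.5,"tz": 2.5,"yaw": -0.72,"jaw": 4},
    {"tx": -7.3,"ty": -10,"tz": 3,"yaw": -0.84,"jaw": 4},
    {"tx": -7.3,"ty": -11.5,"tz": 3.5,"yaw": -0.96,"jaw": 4},
    {"tx": -7.3,"ty": -13,"tz": 4,"yaw": -1.08,"jaw": 4},
    {"tx": -7.3,"ty": -14,"tz": 4.4,"yaw": -1.2,"jaw": 4},
    {"tx": -7.3,"ty": -14.9,"tz": 4.4,"yaw": -1.32,"jaw": 4},
    {"tx": -7.3,"ty": -14.9,"tz": 4.4,"yaw": -1.44,"jaw": 4},
    {"tx": -7.3,"ty": -14.9,"tz": 4.4,"yaw": -1.569,"jaw": 4},
    {"tx": -7.3,"ty": -14.9,"tz": 4.4,"yaw": -1.569,"jaw": 4},
    {"tx": -7.3,"ty": -14.9,"tz": 4.4,"yaw": -1.569,"jaw": 4}
  ]
}}

```text
time_s: 13.55
ee_pos: [0.4298, -0.1481, 0.2498]
tool_rot: [[-0.005, 0.113, 0.994], [0.001, 0.994, -0.113], [-1.0, 0.001, -0.005]]
wrist_force: [0.4, -0.1, 0.9]
gripper_width: 0.47
```

Run:
```python
from h import *
st();go(-93,151,173,0)
f=grab('scene','s13');print([ (w2m(b[0])*1e3,b[2],b[3]-83.7) for b in boxes(f)])
P,ok=cloud(f)
cv2.imwrite('pics/s13c.png',cv2.resize(f['frame'][120:290,220:420],None,fx=3.5,fy=3.5,interpolation=2))
```

```text
t 13.55 mag -93.0 150.7 z 249.8 hd -0.2 F [ 0.4 -0.1  0.9] w 0.470 q [-0.59  0.13  1.63 -0.    1.39 -2.05]
target mag (-93, 151, 173, 0) tx 7.68 ty -0.01 tz 0.00 yaw -0.004
[(array([-98.60099003, 114.00198209]), (77.84579467773438, 34.81660461425781), -5.856097412109378)]
```

View pics/s13c.png

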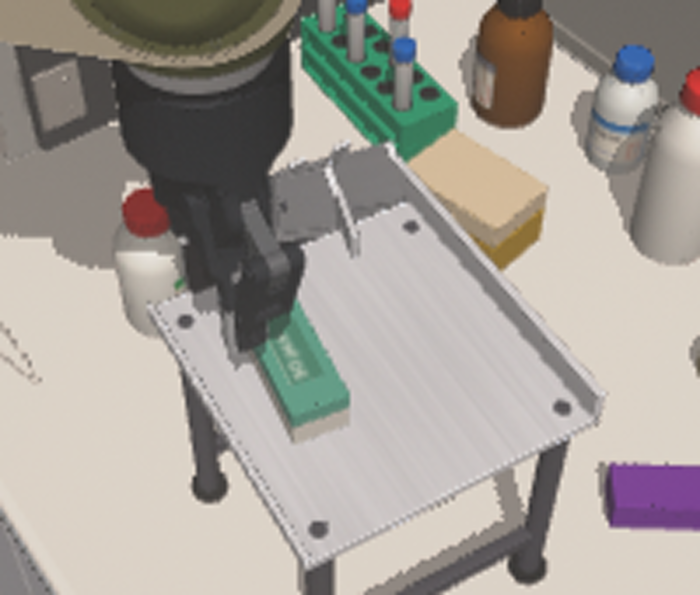

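Box 2 stands as before. Descend carefully.

{"op": "jog_arm", "data": {
  "increments": [
    {"tx": 2,"ty": 0,"tz": 0,"yaw": 0,"jaw": 4},
    {"tx": 4,"ty": 0,"tz": 0,"yaw": 0,"jaw": 4},
    {"tx": 5,"ty": 0,"tz": 0,"yaw": 0,"jaw": 4},
    {"tx": 5.8,"ty": 0,"tz": 0,"yaw": 0,"jaw": 4},
    {"tx": 6.5,"ty": 0,"tz": 0,"yaw": 0,"jaw": 4},
    {"tx": 7.1,"ty": 0,"tz": 0,"yaw": 0,"jaw": 4},
    {"tx": 7.5,"ty": 0,"tz": 0,"yaw": 0,"jaw": 4},
    {"tx": 7.5,"ty": 0,"tz": 0,"yaw": 0,"jaw": 4}
  ]
}}

```text
time_s: 14.27
ee_pos: [0.4293, -0.1479, 0.1742]
tool_rot: [[-0.006, 0.114, 0.993], [0.002, 0.993, -0.114], [-1.0, 0.001, -0.006]]
wrist_force: [0.4, 0.2, 0.2]
gripper_width: 0.47
```

Run:
```python
from h import *
st();go(-93,29,174,0)
f=grab('scene','s14')
cv2.imwrite('pics/s14c.png',cv2.resize(f['frame'][150:270,240:400],None,fx=4.5,fy=4.5,interpolation=2))
```

```text
t 14.27 mag -92.8 151.2 z 174.2 hd -0.3 F [0.4 0.2 0.2] w 0.470 q [-0.59  0.2   1.75 -0.    1.2  -2.05]
target mag (-93, 29, 174, 0) tx -0.05 ty 0.04 tz 12.22 yaw -0.005
```

View pics/s14c.png

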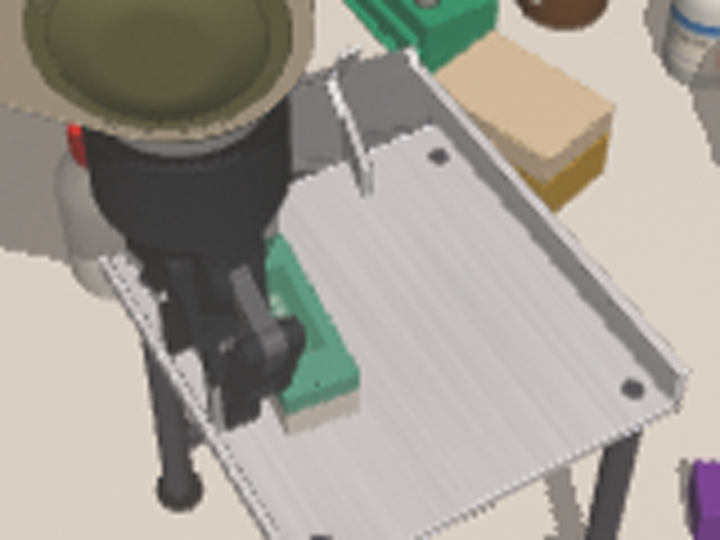

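{"op": "jog_arm", "data": {
  "increments": [
    {"tx": 0,"ty": 0,"tz": 0.4,"yaw": 0,"jaw": 4},
    {"tx": 0,"ty": 0,"tz": 0.8,"yaw": 0,"jaw": 4},
    {"tx": 0,"ty": 0,"tz": 1.2,"yaw": 0,"jaw": 4},
    {"tx": 0,"ty": 0,"tz": 1.6,"yaw": 0,"jaw": 4},
    {"tx": 0,"ty": 0,"tz": 2.1,"yaw": 0,"jaw": 4},
    {"tx": 0,"ty": 0,"tz": 2.6,"yaw": 0,"jaw": 4},
    {"tx": 0,"ty": 0,"tz": 3.2,"yaw": 0,"jaw": 4},
    {"tx": 0,"ty": 0,"tz": 3.8,"yaw": 0,"jaw": 4},
    {"tx": 0,"ty": 0,"tz": 4.4,"yaw": 0,"jaw": 4},
    {"tx": 0,"ty": 0,"tz": 5,"yaw": 0,"jaw": 4},
    {"tx": 0,"ty": 0,"tz": 5.6,"yaw": 0,"jaw": 4},
    {"tx": 0,"ty": 0,"tz": 6.2,"yaw": 0,"jaw": 4},
    {"tx": 0,"ty": 0,"tz": 6.8,"yaw": 0,"jaw": 4},
    {"tx": 0,"ty": 0,"tz": 7.4,"yaw": 0,"jaw": 4},
    {"tx": 0,"ty": 0,"tz": 8,"yaw": 0,"jaw": 4},
    {"tx": 0,"ty": 0,"tz": 8,"yaw": 0,"jaw": 4}
  ]
}}

```text
time_s: 15.65
ee_pos: [0.51, -0.1573, 0.1741]
tool_rot: [[-0.004, 0.114, 0.993], [0.001, 0.993, -0.114], [-1.0, 0.001, -0.004]]
wrist_force: [0.6, -0.1, -0.1]
gripper_width: 0.468
```

Run:
```python
from h import *
st();go(-93,27,174,0)
f=grab('scene','s15')
cv2.imwrite('pics/s15c.png',cv2.resize(f['frame'][150:270,260:420],None,fx=4.5,fy=4.5,interpolation=2))
```

```text
t 15.65 mag -93.3 69.9 z 174.1 hd -0.3 F [ 0.6 -0.1 -0.1] w 0.468 q [-0.52  0.37  1.53 -0.    1.25 -1.97]
target mag (-93, 27, 174, 0) tx -0.01 ty 0.05 tz 4.29 yaw -0.004
```

View pics/s15c.png

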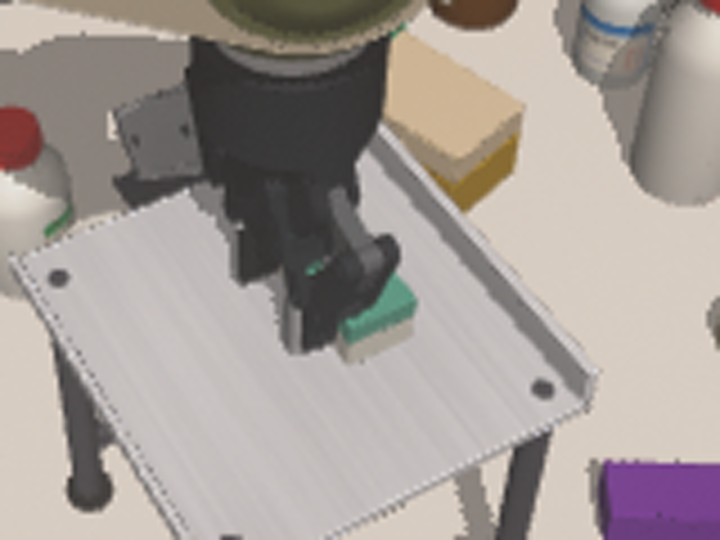

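Going well. On to the fence.

{"op": "jog_arm", "data": {
  "increments": [
    {"tx": 0,"ty": 0.05,"tz": 0.5,"yaw": 0,"jaw": 4},
    {"tx": 0,"ty": 0.05,"tz": 1,"yaw": 0,"jaw": 4},
    {"tx": 0,"ty": 0.05,"tz": 1.6,"yaw": 0,"jaw": 4},
    {"tx": 0,"ty": 0.05,"tz": 2.2,"yaw": 0,"jaw": 4},
    {"tx": 0,"ty": 0.05,"tz": 2.8,"yaw": 0,"jaw": 4},
    {"tx": 0,"ty": 0.05,"tz": 3.3,"yaw": 0,"jaw": 4},
    {"tx": 0,"ty": 0.05,"tz": 3.7,"yaw": 0,"jaw": 4},
    {"tx": 0,"ty": 0.05,"tz": 4.1,"yaw": 0,"jaw": 4},
    {"tx": 0,"ty": 0.05,"tz": 4.3,"yaw": 0,"jaw": 4},
    {"tx": 0,"ty": 0.05,"tz": 4.45,"yaw": 0,"jaw": 4},
    {"tx": 0,"ty": 0.05,"tz": 4.5,"yaw": 0,"jaw": 4},
    {"tx": 0,"ty": 0.05,"tz": 4.5,"yaw": 0,"jaw": 4}
  ]
}}

```text
time_s: 16.7
ee_pos: [0.5544, -0.1618, 0.1738]
tool_rot: [[-0.004, 0.114, 0.993], [0.001, 0.993, -0.114], [-1.0, 0.001, -0.005]]
wrist_force: [-0.3, -0.8, 0.4]
gripper_width: 0.469
```

Run:
```python
from h import *
st()
f=grab('scene','s16')
cv2.imwrite('pics/s16c.png',cv2.resize(f['frame'][150:270,260:420],None,fx=4.5,fy=4.5,interpolation=2))
f=grab('wrist','w16')
```

```text
t 16.70 mag -92.9 25.3 z 173.8 hd -0.3 F [-0.3 -0.8  0.4] w 0.469 q [-0.49  0.46  1.39 -0.    1.3  -1.94]
```

View pics/w16.png

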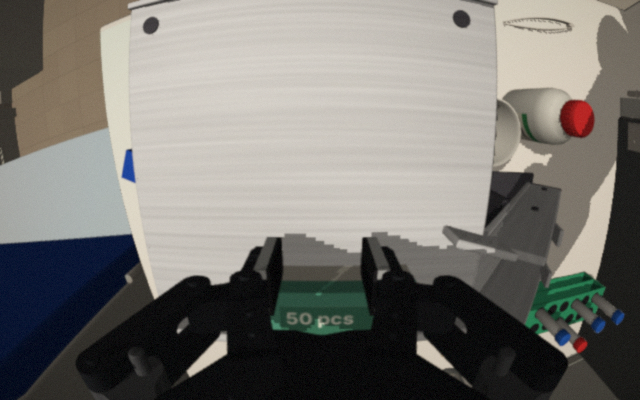

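{"op": "jog_arm", "data": {
  "increments": [
    {"tx": 0,"ty": 0,"tz": 0.1,"yaw": 0,"jaw": 4},
    {"tx": 0,"ty": 0,"tz": 0.15,"yaw": 0,"jaw": 4},
    {"tx": 0,"ty": 0,"tz": 0.15,"yaw": 0,"jaw": 4}
  ]
}}

```text
time_s: 17.05
ee_pos: [0.5546, -0.1618, 0.1738]
tool_rot: [[-0.008, 0.114, 0.993], [0.002, 0.993, -0.114], [-1.0, 0.001, -0.008]]
wrist_force: [-9.3, 0.8, 3.6]
gripper_width: 0.469
```

```bash
python3 -c "
from h import *
st();go(-170,3,260,-90);go(-170,3,176,-90)"
```

```text
t 17.05 mag -92.9 25.1 z 173.8 hd -0.2 F [-9.3  0.8  3.6] w 0.469 q [-0.49  0.46  1.38 -0.    1.3  -1.94]
target mag (-170, 3, 260, -90) tx -8.64 ty -7.69 tz 2.18 yaw 1.566
target mag (-170, 3, 176, -90) tx -0.24 ty -7.70 tz 2.24 yaw 1.566
```

{"op": "jog_arm", "data": {
  "increments": [
    {"tx": 0,"ty": 0,"tz": -1,"yaw": 0,"jaw": 4},
    {"tx": 0,"ty": 0,"tz": -2,"yaw": 0,"jaw": 4},
    {"tx": -3,"ty": 0,"tz": -2,"yaw": 0,"jaw": 3},
    {"tx": -6,"ty": 0,"tz": -2,"yaw": 0,"jaw": 2},
    {"tx": -8.6,"ty": -0.5,"tz": -2,"yaw": 0.1,"jaw": 1},
    {"tx": -8.6,"ty": -1,"tz": -1.5,"yaw": 0.22,"jaw": 0},
    {"tx": -8.6,"ty": -2,"tz": -1,"yaw": 0.34,"jaw": 0},
    {"tx": -8.6,"ty": -3,"tz": -0.5,"yaw": 0.46,"jaw": 0},
    {"tx": -8.6,"ty": -4,"tz": 0,"yaw": 0.58,"jaw": 0},
    {"tx": -8.6,"ty": -5,"tz": 0.5,"yaw": 0.7,"jaw": 0},
    {"tx": -8.6,"ty": -6,"tz": 1,"yaw": 0.82,"jaw": 0},
    {"tx": -8.6,"ty": -6.5,"tz": 1.5,"yaw": 0.94,"jaw": 0},
    {"tx": -8.6,"ty": -7.7,"tz": 2.2,"yaw": 1.06,"jaw": 0},
    {"tx": -8.6,"ty": -7.7,"tz": 2.2,"yaw": 1.18,"jaw": 0},
    {"tx": -8.6,"ty": -7.7,"tz": 2.2,"yaw": 1.3,"jaw": 0},
    {"tx": -8.6,"ty": -7.7,"tz": 2.2,"yaw": 1.42,"jaw": 0},
    {"tx": -8.6,"ty": -7.7,"tz": 2.2,"yaw": 1.54,"jaw": 0},
    {"tx": -8.6,"ty": -7.7,"tz": 2.2,"yaw": 1.566,"jaw": 0},
    {"tx": -8.6,"ty": -7.7,"tz": 2.2,"yaw": 1.566,"jaw": 0}
  ]
}}

```text
time_s: 18.63
ee_pos: [0.5684, -0.241, 0.2595]
tool_rot: [[-0.007, 0.994, -0.11], [0.002, -0.11, -0.994], [-1.0, -0.008, -0.001]]
wrist_force: [0.2, 0.6, -0.0]
gripper_width: 0.0
```

Run:
```python
from h import *
st();go(-170,3,176,-90)
f=grab('scene','s17');print([ (w2m(b[0])*1e3,b[2],b[3]-83.7,b[4]) for b in boxes(f)])
f=grab('top','t17');print([ (w2m(b[0])*1e3,b[2],b[3]-83.7,b[4]) for b in boxes(f)])
cv2.imwrite('pics/t17c.png',cv2.resize(f['frame'][150:270,220:400],None,fx=4,fy=4,interpolation=2))
```

```text
t 18.63 mag -170.1 2.7 z 259.5 hd -90.0 F [ 0.2  0.6 -0. ] w 0.000 q [-0.59  0.51  1.1  -0.    1.54 -0.48]
target mag (-170, 3, 176, -90) tx 8.35 ty 0.03 tz -0.00 yaw -0.000
[(array([-91.59181016,  -1.37787318]), (89.33602905273438, 36.61700439453125), -0.6098739624023466, np.float64(0.21339873133279216))]
[(array([142.62292455,  -3.10779898]), (55.82645797729492, 20.491323471069336), 2.846417236328122, np.float64(0.08509284104493016)), (array([-87.33429635,  -3.6180793 ]), (80.73722076416016, 32.735755920410156), -0.27754516601562784, np.float64(0.2127752756181274))]
```

View pics/t17c.png

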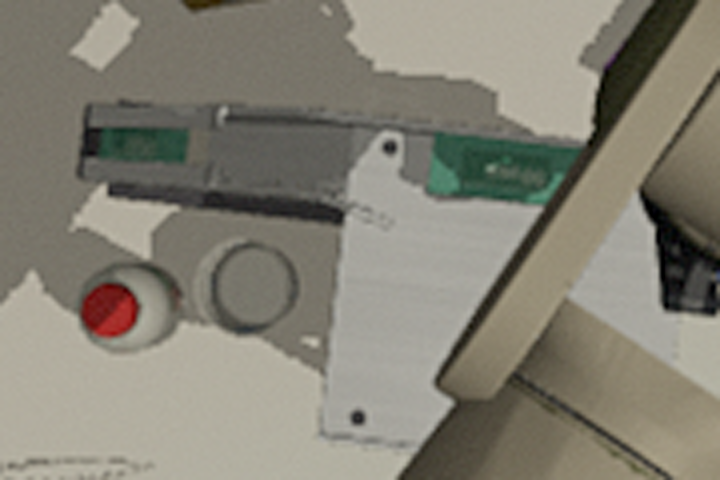

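Box 1 is visible at the tube's bottom (crop 145,145), and box 2 lies straight on the fence. Now lower and push.

{"op": "jog_arm", "data": {
  "increments": [
    {"tx": 3,"ty": 0,"tz": 0,"yaw": 0,"jaw": 0},
    {"tx": 6,"ty": 0,"tz": 0,"yaw": 0,"jaw": 0},
    {"tx": 7,"ty": 0,"tz": 0,"yaw": 0,"jaw": 0},
    {"tx": 7.5,"ty": 0,"tz": 0,"yaw": 0,"jaw": 0},
    {"tx": 8,"ty": 0,"tz": 0,"yaw": 0,"jaw": 0},
    {"tx": 8.4,"ty": 0,"tz": 0,"yaw": 0,"jaw": 0},
    {"tx": 8.4,"ty": 0,"tz": 0,"yaw": 0,"jaw": 0}
  ]
}}

```text
time_s: 19.32
ee_pos: [0.568, -0.241, 0.176]
tool_rot: [[-0.007, 0.994, -0.108], [0.001, -0.108, -0.994], [-1.0, -0.007, -0.001]]
wrist_force: [-0.7, 0.1, 0.2]
gripper_width: 0.003
```

{"op": "jog_arm", "data": {
  "increments": [
    {"tx": 0,"ty": 0,"tz": -0.7,"yaw": 0,"jaw": 0},
    {"tx": 0,"ty": 0,"tz": -1.3,"yaw": 0,"jaw": 0},
    {"tx": 0,"ty": 0,"tz": -1.7,"yaw": 0,"jaw": 0},
    {"tx": 0,"ty": 0,"tz": -2.1,"yaw": 0,"jaw": 0},
    {"tx": 0,"ty": 0.05,"tz": -2.5,"yaw": 0,"jaw": 0},
    {"tx": 0,"ty": 0.05,"tz": -3,"yaw": 0,"jaw": 0},
    {"tx": 0,"ty": 0.05,"tz": -3.6,"yaw": 0,"jaw": 0},
    {"tx": 0,"ty": 0.05,"tz": -4.2,"yaw": 0,"jaw": 0},
    {"tx": 0,"ty": 0.05,"tz": -4.8,"yaw": 0,"jaw": 0},
    {"tx": 0,"ty": 0.1,"tz": -5.4,"yaw": 0,"jaw": 0},
    {"tx": 0,"ty": 0.1,"tz": -6,"yaw": 0,"jaw": 0},
    {"tx": 0,"ty": 0.1,"tz": -6.6,"yaw": 0,"jaw": 0},
    {"tx": 0,"ty": 0.1,"tz": -7.2,"yaw": 0,"jaw": 0},
    {"tx": 0,"ty": 0.1,"tz": -7.8,"yaw": 0,"jaw": 0},
    {"tx": 0,"ty": 0.1,"tz": -8.4,"yaw": 0,"jaw": 0},
    {"tx": 0,"ty": 0.1,"tz": -8.4,"yaw": 0,"jaw": 0}
  ]
}}

```text
time_s: 20.65
ee_pos: [0.5782, -0.1562, 0.176]
tool_rot: [[-0.007, 0.994, -0.106], [0.002, -0.106, -0.994], [-1.0, -0.007, -0.002]]
wrist_force: [-0.7, 0.3, -0.4]
gripper_width: -0.001
```

```bash
python3 -c "
from h import *
st();f=grab('wrist','w18')"
```

```text
t 20.65 mag -84.7 2.2 z 176.0 hd -89.8 F [-0.7  0.3 -0.4] w -0.001 q [-0.46  0.51  1.31 -0.    1.33 -0.35]
```

View pics/w18.png

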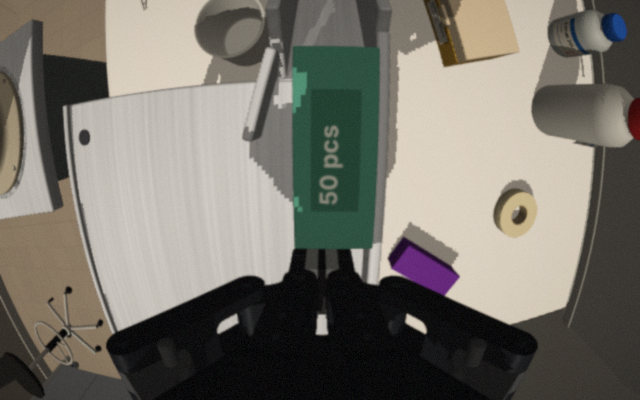

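Straight and flush with the fence. Push the last 38 mm, then wait.

{"op": "jog_arm", "data": {
  "increments": [
    {"tx": 0,"ty": 0,"tz": -0.5,"yaw": 0,"jaw": 0},
    {"tx": 0,"ty": 0,"tz": -1.1,"yaw": 0,"jaw": 0},
    {"tx": 0,"ty": 0,"tz": -1.7,"yaw": 0,"jaw": 0},
    {"tx": 0,"ty": 0,"tz": -2.3,"yaw": 0,"jaw": 0},
    {"tx": 0,"ty": 0,"tz": -2.9,"yaw": 0,"jaw": 0},
    {"tx": 0,"ty": 0,"tz": -3.4,"yaw": 0,"jaw": 0},
    {"tx": 0,"ty": 0,"tz": -3.8,"yaw": 0,"jaw": 0},
    {"tx": 0,"ty": 0,"tz": -3.8,"yaw": 0,"jaw": 0},
    {"tx": 0,"ty": 0,"tz": -3.8,"yaw": 0,"jaw": 0},
    {"tx": 0,"ty": 0,"tz": -3.8,"yaw": 0,"jaw": 0},
    {"tx": 0,"ty": 0,"tz": -3.8,"yaw": 0,"jaw": 0},
    {"tx": 0,"ty": 0,"tz": -3.8,"yaw": 0,"jaw": 0}
  ]
}}

```text
time_s: 21.7
ee_pos: [0.5821, -0.119, 0.1759]
tool_rot: [[-0.007, 0.994, -0.107], [0.002, -0.107, -0.994], [-1.0, -0.007, -0.002]]
wrist_force: [0.2, 0.2, -0.8]
gripper_width: 0.002
```

```bash
python3 -c "
from h import *
st();f=grab('wrist','w19')"
```

```text
t 21.70 mag -47.3 2.4 z 175.9 hd -89.8 F [ 0.2  0.2 -0.8] w 0.002 q [-0.4   0.5   1.33 -0.    1.32 -0.29]
```

View pics/w19.png

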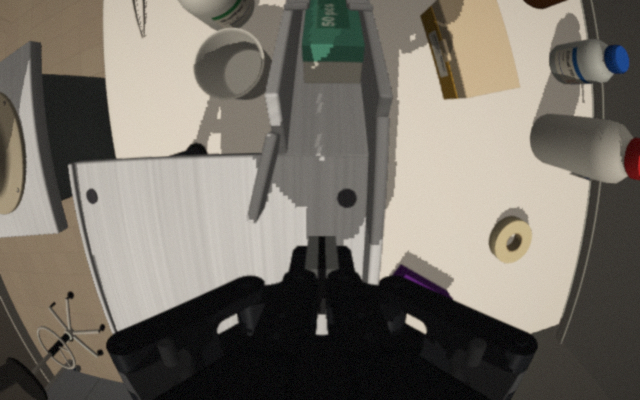

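Box 2 is in the tube. Retract up and away, then verify from above.

{"op": "jog_arm", "data": {
  "increments": [
    {"tx": 0,"ty": 0,"tz": 1,"yaw": 0,"jaw": 0},
    {"tx": -3,"ty": 0,"tz": 1,"yaw": 0,"jaw": 0},
    {"tx": -6,"ty": 0,"tz": 2,"yaw": 0,"jaw": 0},
    {"tx": -9,"ty": -2,"tz": 5,"yaw": 0,"jaw": 0},
    {"tx": -10,"ty": -5,"tz": 8,"yaw": 0,"jaw": 0},
    {"tx": -10,"ty": -8,"tz": 11,"yaw": 0,"jaw": 0},
    {"tx": -10,"ty": -10,"tz": 14,"yaw": 0,"jaw": 0},
    {"tx": -10,"ty": -12,"tz": 16,"yaw": 0,"jaw": 0},
    {"tx": -10,"ty": -12,"tz": 16,"yaw": 0,"jaw": 0},
    {"tx": -10,"ty": -12,"tz": 16,"yaw": 0,"jaw": 0}
  ]
}}

```text
time_s: 22.58
ee_pos: [0.4454, -0.2669, 0.2767]
tool_rot: [[-0.007, 0.994, -0.11], [0.002, -0.11, -0.994], [-1.0, -0.007, -0.001]]
wrist_force: [0.0, 0.7, -0.3]
gripper_width: -0.001
```

Run:
```python
from h import *
st()
f=grab('top','t20');P,ok=cloud(f);hsv=cv2.cvtColor(f['frame'],cv2.COLOR_BGR2HSV)
c,s=np.cos(M[2]),np.sin(M[2]);X=P[...,0]-M[0];Y=P[...,1]-M[1]
mx=(c*X+s*Y)*1e3;my=(-s*X+c*Y)*1e3;z=P[...,2]*1e3
tx=(mx+(185-z))/2**.5; tz=(mx-(185-z))/2**.5
g=ok&(hsv[...,0]>60)&(hsv[...,0]<95)&(hsv[...,1]>70)&(abs(my)<25)&(mx>0)
h=np.histogram(tx[g],bins=np.arange(30,240,10));print([(int(b),int(a)) for a,b in zip(h[0],h[1])],np.median(tz[g]),np.median(my[g]))
f2=grab('scene','s20')
a=cv2.resize(f['frame'][150:270,220:400],None,fx=4,fy=4,interpolation=2)
cv2.imwrite('pics/t20c.png',a)
cv2.imwrite('pics/s20c.png',cv2.resize(f2['frame'][120:270,220:420],None,fx=4,fy=4,interpolation=2))
for l in('beaker_center','bottle_center'):
    for n in('top','scene'): print(l,n,eyes.landmark_of(n,l)[:1])
```

```text
t 22.58 mag -209.3 122.1 z 276.7 hd -90.0 F [ 0.   0.7 -0.3] w -0.001 q [-0.76  0.27  1.39 -0.    1.49 -0.65]
[(30, 0), (40, 0), (50, 56), (60, 36), (70, 33), (80, 19), (90, 7), (100, 10), (110, 19), (120, 15), (130, 18), (140, 15), (150, 18), (160, 11), (170, 7), (180, 9), (190, 9), (200, 18), (210, 11), (220, 14)] 27.29500810463629 -4.622998271016035
beaker_center top [{'xy': [283.4, 222.6], 'conf': 0.55}]
beaker_center scene []
bottle_center top [{'xy': [251.9, 226.2], 'conf': 0.57}]
bottle_center scene [{'xy': [261.4, 190.7], 'conf': 0.77}]
```

View pics/t20c.png

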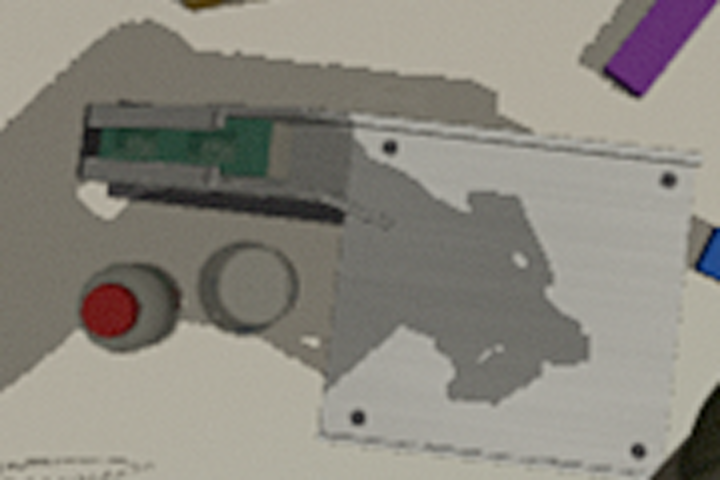

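View pics/s20c.png

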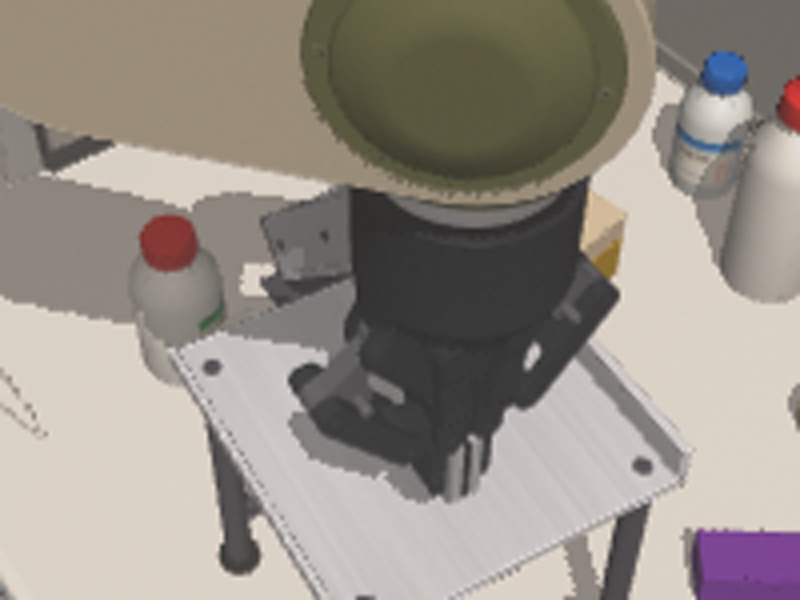

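Green spans tube x ≈53–225 mm, which matches two 86 mm boxes end to end on the stop. The beaker and bottle are where they stood. Handing in.

```bash
python3 -c "
from h import *
st();print(workorder.finish_job())"
```

```text
t 22.88 mag -207.2 120.8 z 276.3 hd -89.8 F [0.2 0.9 0.1] w -0.002 q [-0.76  0.27  1.39 -0.    1.49 -0.65]
the job is handed in; nothing more can be done
None
```

Both slide boxes are in the magazine, and I handed the job in at about 23 s of the 56 s allowed. I swept each box square against the fence, then pushed it from behind over the sill with the fingers shut. Each one tipped and slid down the tube by itself.

**Last checks:**
- **Boxes:** the top camera shows green along the tube from about 53 to 225 mm. That matches two 86 mm boxes lying end to end on the stop.
- **Beaker and bottle:** they stand where they did. The detector put them within about 2.5 px of their first positions, although it did not find the beaker in the scene camera's picture.
- **Forces:** the wrist read about 10 N at most at the end of each move, well under 120 N. The robot ended clear of everything.

**Fingertip height disagreed:** the depth images put the fingertips about 20 mm above the reported tool point. `manip.tips_ahead` implied they should be up to 19 mm below it. Because of this, my first sweep passed over box 1 without touching it. I then set the heights from the depth measurement.

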